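# Clamp a batch of rails on the downdraft sanding bed and open the suction fully

## Task

Get the short rails ready for sanding on the downdraft bed: turn the clamp knob on the sliding stop fully anticlockwise to free it, slide the stop all the way back, and lay every short rail flat on the perforated bed, side by side and not stacked, each pointing from the stop to the fence. Slide the stop forward until it holds all the rails end-on against the fence with no gaps, lock it by turning the clamp knob fully clockwise, and only then turn the suction dial on the control box clockwise to its end stop. Leave the glue tub, the mallet and the long offcut where they are.

Things in the scene. Friction and masses are not known exactly. Their poses are not given: they have to be found in the camera images.
- bed: grey downdraft sanding bed, 270 (its x) x 300 (its y) x 50 mm high, fixed to the bench but standing differently each time; origin at the centre of its underside, x points from the sliding stop to the fence, z up. Perforated top 50 mm above the bench. A straight hardwood fence, 20 mm thick and 22 mm high, runs along the bed's y on top, near its +x edge
- fence_face (a point): point on the fence face that looks to the stop (bed -x), at the middle of the bed's width and at the height of the bed's top; axes as the bed's. The fence spans 145 mm to either side in y
- stop (a joint): position of the sliding stop, m: 0 = fully back (its face is then 150 mm from the fence face), up to 0.095 towards the fence; the gap between stop and fence is 0.150 minus this, so 0.040 when 110 mm rails are held. The stop is a hardwood bar 34 mm deep (x), 270 mm wide (y) and 32 mm high above the bed. When free it slides with about 3 N of drag; when clamped it is held by friction and must not be forced (start: clamped somewhere too near the fence for a rail to fit)
- stop_tab (a point): top centre of the wooden tab that stands on the stop for pushing and pulling it: 14 mm thick (x), 44 mm wide (y), standing 42 mm above the top of the stop bar; 70 mm to the -y side of the stop's middle; axes as the bed's. It moves with the stop
- clamp (a joint): angle of the clamp knob, rad: 0 = free (anticlockwise stop), 1.3 = locked (clockwise stop, seen from above); grows clockwise. It begins to grip at about 1.0. Stays where it is left; takes about 0.12 N m to turn and up to about 0.25 N m at the tight end
- clamp_grip (a point): on the axis of the black clamp knob, 14 mm below the top of its grip bar, at the height to grip. The grip is an upright bar 50 mm long (along this point's x), 14 mm thick (y), 32 mm high, over a 48 mm disc whose top lies 18 mm below this point. It stands on the stop, 70 mm to the +y side of its middle; the axes turn with the knob
- control: grey suction control box, 100 x 100 x 65 mm high, fixed to the bench; origin at the centre of its underside
- suction (a joint): angle of the suction dial, rad: 0 = shut, 4.2 = full (clockwise end stop, seen from above); grows clockwise. Stays where it is left; takes about 0.05 N m
- suction_grip (a point): on the axis of the black suction dial in the middle of the control box's top, 7 mm below the top of its grip bar, at the height to grip. The grip is an upright bar 49 mm long (this point's x), 14 mm thick (y), 32 mm high, over a 52 mm disc whose top lies 23 mm below this point; the axes turn with the dial
- rail0: short pale wooden rail, 110 (x) x 36 (y) x 28 mm (z), about 0.1 kg, lying on the bench; origin at the centre of its underside. There are two or three such rails, all alike; an absent one reads None
- rail1: short pale wooden rail, 110 (x) x 36 (y) x 28 mm (z), about 0.1 kg, lying on the bench; origin at the centre of its underside. There are two or three such rails, all alike; an absent one reads None
- rail2: short pale wooden rail, 110 (x) x 36 (y) x 28 mm (z), about 0.1 kg, lying on the bench; origin at the centre of its underside. There are two or three such rails, all alike; an absent one reads None
- glue: bystander: white glue tub with a blue lid, 110 mm across, 120 mm high; origin at the centre of its underside
- offcut: bystander: long pale offcut, 70 (x) x 220 (y) x 22 mm, not to be loaded; origin at the centre of its underside
- mallet: bystander: wooden mallet 260 mm long, lying on the bench; origin underneath, x along the handle towards the head
Not all that is in view belongs to the job. What is shaped like the rail0 but black is not meant. Leave any black look-alike of the rail2 alone.

How it is judged:
By the outcome, as a careful person would: the job done as asked, in the order asked, and still so for the second after the job is handed in, with the robot touching nothing.
Of rail0, rail1, rail2 only 2 to 3 are there at a start; the rules pass over those that are not, and their reading is None.
At some moment in a run one of rail0, rail1, rail2 may be knocked a few centimetres aside while the robot is not near it.
Once in a run the grip may slacken for a moment while it holds something.
It also fails if it takes over 210 s, if anything falls off the work surface, if the arm or the gripper's body presses on something with over 40 N, if the wrist force passes 120 N, or if a joint passes its speed limit or range.

## Robot

A 7-joint arm with a two-finger parallel gripper is mounted at the origin on the work surface. World frame = base frame: x ahead of the robot, y to its left, z up, the work surface at z = 0. Lengths are in mm, angles in rad, forces in N, time in s.
With the tool pointing down it reaches from about 350 to 775 mm from the base axis. Payload 3.1 kg.
Tool frame: the origin (TCP) lies between the finger pads; the fingertips stand 11 mm ahead of it and the grasp point (between the pads) lies 8 mm behind it; z points along the fingers, y is the direction in which the jaws open and shut (so a half turn about z gives the same grasp; the last joint's range is limited). The gripper opens to 85 mm and grips with 20 to 120 N. Pads are 22 mm wide; open, the fingers measure 114 mm over their backs; the gripper's body (76 mm by 85 mm) begins 54 mm behind the grasp point. The pads swing forward as they close: fully open they stand 13 mm farther back than shut.
Start: joints at [-1.207, 0.311, 0.014, 1.512, -0.004, 1.319, -0.027], TCP at [217.09, 505.36, 242.304] pointing down, gripper open.
Joint ranges: [-2.7, 2.7], [-0.3, 1.91], [-1.27, 1.3], [0.12, 2.57], [-1.44, 4.58], [0.2, 2.03], [-3.05, 3.05]. Speed limits (rad/s): [2.79, 2.79, 3.14, 3.14, 3.14, 3.14, 3.14].

## Interface

Orientations are given as a rotation vector (axis times angle).
In Python, from cell import env gives the robot as it stands. The module is installed in compiled form; this text tells all that it offers.
- The arm moves only by the tool drive_tool, never from a script. Its arguments are lists of equal length, an entry for each row: "slide": the shift along the world's x, y, z in cm, a list of three; "rotation": the turn, a rotation vector about the world's x, y, z in degrees, a list of three; "jaw": the closure, from 0 (fully open) to 1 (shut). A call has 1 to 8 rows; each row shifts and turns the commanded pose from where the row before left it; what a row does not reach is not made up. A row lasts 1/10 s, in which the tool goes at most 50 mm and 8.59 degrees, less where a joint would pass 70% of its speed; a pose out of reach is approached as far as the arm can. A call is refused whole if a number of a shift passes 5 or a number of a turn 8.59, either way. A call with a gripper value outside its range is refused whole. The fingers move at their own pace and stop on an object; "grip_force" is the grip in N (left out, the last holds). Time passes only in rows, so rows that do not move let the fingers close. It gives the time, the measured TCP pose, the force and the opening at its end, in the units of the state.
- env.sense(): the state, without advancing time (a new reading comes with each control period).
- env.snapshot(name): name is "side" or "top"; returns a dict with "pixels" (400x640x3 uint8, red, green, blue), "range_z" (400x640 float32, mm along the optical axis (not along the pixel's ray), 0 where there is no reading), "fov_y" (degrees; the focal length in pixels is half the picture's height over the tangent of half this angle, whatever the lens; pixels are square), "cx", "cy" (the principal point, pixels), "camera_from_world" (4x4, takes a point from world to camera coordinates). Camera axes: x right, y down, z forward; pixel columns grow to the right and rows downward; lengths in mm; the calibration is good to about 2 mm. A picture is of the moment at which its call begins.
- env.sign_off(): hands the job in, once; it reports no verdict.
The state is a dict: "clock": time; "q": joint angles; "joint_vel": joint speeds; "tau": joint torques, N m; "tool_pos": TCP position; "orientation": TCP orientation; "force": force on the tool from outside, world axes, zero at the start; "wrist_torque": the same for the moment, N m; "width": finger opening in mm.
Only numpy, scipy, OpenCV 4.12 (cv2) and the standard library are available. Lean on these libraries where they do the work, as an engineer would, in place of code of your own. Each camera call takes 0.05 s, during which the arm holds its last target. There are 200 camera calls.

## Working session

There is one attempt and no reset: what is moved stays moved. The work goes in short steps, Python scripts to look and compute and a tool call to move; the robot and the scene stay as the last step left them, time stands still between calls to the robot, and variables do not carry over. Pictures are saved under pics/ and viewed, about 12 in all and at most 16, crops included, and the job is handed in when it is done.

Besides the shell and the picture viewer there is one more tool, called as name(argument=value, ...) on one line, values as JSON. drive_tool: Moves the arm, as the interface text tells. Its arguments: {"type":"object","properties":{"slide":{"type":"array","items":{"type":"array","items":{"type":"number"}}},"rotation":{"type":"array","items":{"type":"array","items":{"type":"number"}}},"jaw":{"type":"array","items":{"type":"number"}},"grip_force":{"type":"number"}},"required":["slide","rotation","jaw"]}

```bash
mkdir -p pics; cat > h.py <<'E'
import numpy as np, cv2
from cell import env
def snap(n):
    s=env.snapshot(n); return s
def save(s,name,crop=None,scale=1):
    im=s["pixels"][:,:,::-1]
    if crop: x0,y0,x1,y1=crop; im=im[y0:y1,x0:x1]
    im=cv2.resize(im,None,fx=scale,fy=scale,interpolation=cv2.INTER_CUBIC)
    cv2.imwrite("pics/"+name,im)
def cam(s):
    f=200/np.tan(np.radians(s["fov_y"])/2); return f,s["cx"],s["cy"],np.array(s["camera_from_world"])
def ray(s,u,v,z):
    f,cx,cy,T=cam(s); R=T[:3,:3]; t=T[:3,3]; o=-R.T@t; d=R.T@np.array([(u-cx)/f,(v-cy)/f,1]); return o+d*(z-o[2])/d[2]
def proj(s,p):
    f,cx,cy,T=cam(s); c=T[:3,:3]@np.array(p)+T[:3,3]; return np.array([cx+f*c[0]/c[2],cy+f*c[1]/c[2]])
def cloud(s):
    f,cx,cy,T=cam(s); d=s["range_z"]; v,u=np.mgrid[0:d.shape[0],0:d.shape[1]]
    P=np.stack([(u-cx)/f*d,(v-cy)/f*d,d],-1); W=(P-T[:3,3])@T[:3,:3]; W[d<=0]=np.nan; return W
E
python3 - <<'E'
from h import *
for n in("top","side"):
    s=snap(n); save(s,n+"0.png",scale=1.25); print(n,s["fov_y"],s["cx"],s["cy"],np.round(s["camera_from_world"],3).tolist(), (s["range_z"]>0).mean())
print(env.sense())
E
```

```text
top 49.661051609038815 320.1985899322806 198.0358955117969 [[0.011, -1.0, 0.004, -61.843], [-0.977, -0.011, -0.213, 626.668], [0.213, -0.002, -0.977, 1221.451], [0.0, 0.0, 0.0, 1.0]] 0.99588671875
side 42.21178378129385 325.7666963571962 204.80406195639736 [[0.992, -0.124, 0.006, -620.056], [-0.068, -0.586, -0.808, 101.254], [0.103, 0.801, -0.59, 1838.857], [0.0, 0.0, 0.0, 1.0]] 0.9781875
{'clock': 0.1, 'q': array([-1.20669689,  0.31163976,  0.01400667,  1.51291041, -0.00442155,
        1.31921641, -0.02719112]), 'joint_vel': array([ 0.00099212, -0.00243299, -0.00067611, -0.00531026,  0.0006279 ,
        0.00128224, -0.00123232]), 'tau': array([ 9.31046634e-04, -3.80858624e+01,  1.46810738e-01, -2.31242019e+01,
        1.22765327e-02,  8.13481514e-03, -1.54061485e-05]), 'tool_pos': array([216.84756661, 504.74874496, 241.32743805]), 'orientation': array([-0.63288773, -3.0768139 ,  0.00331789]), 'force': array([-0.00488942, -0.91854583,  0.1864925 ]), 'wrist_torque': array([ 0.01972944, -0.01072833,  0.02207667]), 'width': 85.33825861461177}
```

View pics/top0.png

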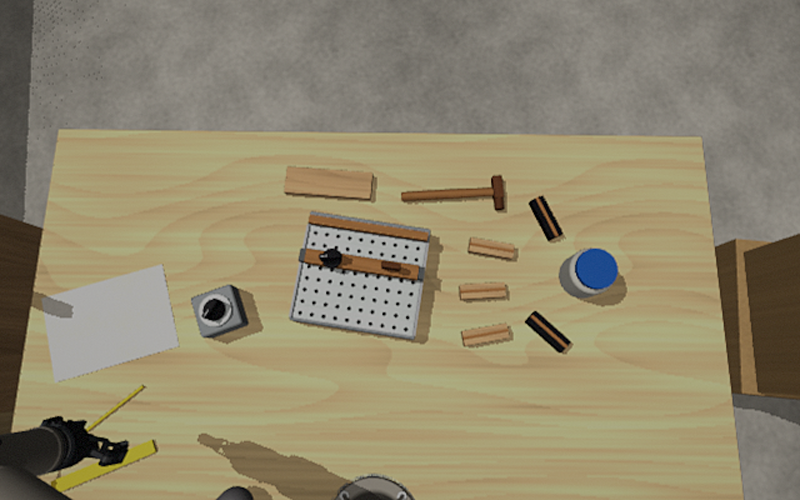

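View pics/side0.png

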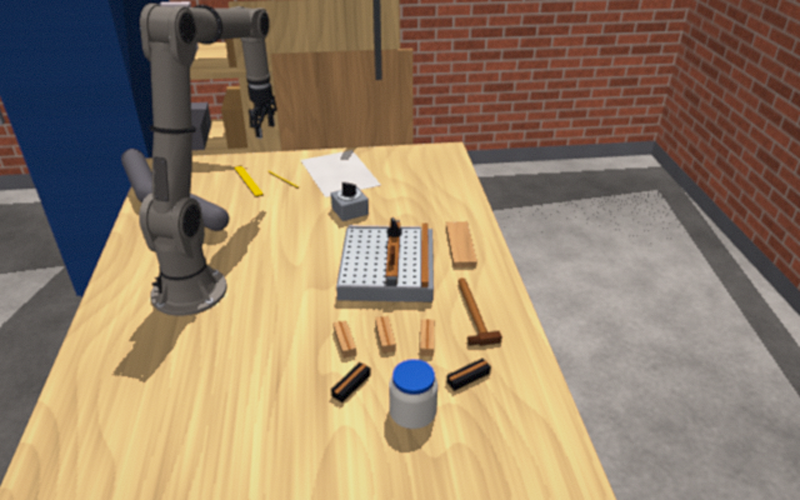

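Top view (1.25x pixels) shows three pale rails at (492,248), (484,291) and (486,335). The black look-alikes are at (545,218) and (548,332), and the pale offcut at (330,183) is too long to be a rail. The mallet is at (455,195), the glue at (593,272), the bed at (362,275) with its knob at (331,258) and tab at (393,266), and the dial at (214,310).

```bash
cat >> h.py <<'E'
def box(W,m):
    """footprint of masked points: centre, sizes, yaw of long side (deg)"""
    n,l,st,_=cv2.connectedComponentsWithStats(m.astype(np.uint8)); out=[]
    for i in range(1,n):
        if st[i,4]<12: continue
        P=W[l==i]; (c,sz,a)=cv2.minAreaRect(P[:,:2].astype(np.float32))
        if sz[0]<sz[1]: sz=sz[::-1]; a+=90
        a=(a+90)%180-90
        px=(st[i,0]+st[i,2]/2,st[i,1]+st[i,3]/2)
        out.append((np.round(c,1).tolist(),np.round(sz,1).tolist(),round(a,1),round(float(np.nanmedian(P[:,2])),1),px,int(st[i,4])))
    return out
E
python3 - <<'E'
from h import *
s=snap("top"); W=cloud(s); z=W[...,2]; X=W[...,0];Y=W[...,1]
R=(X>300)&(X<800)&(Y>-500)&(Y<450)
for nm,lo,hi in(("offcut/rail",15,36),("bed top",44,56),("fence",67,77),("stop",78,90),("box",58,70),("tall",94,200)):
    print(nm)
    for o in box(W,R&(z>lo)&(z<hi)): print("  ",o)
save(s,"top1.png",(225,160,425,285),4)
E
```

```text
offcut/rail
   ([781.0, 130.9], [220.9, 37.4], 90.0, 21.1, (np.float64(262.5), np.float64(153.5)), 630)
   ([767.3, -185.9], [259.6, 59.2], -88.6, 22.4, (np.float64(362.5), np.float64(158.5)), 677)
   ([718.7, -418.9], [110.0, 38.6], 25.4, 26.2, (np.float64(437.5), np.float64(174.5)), 427)
   ([638.2, -280.3], [111.0, 37.1], 80.8, 26.8, (np.float64(393.5), np.float64(199.0)), 436)
   ([561.8, -466.7], [101.9, 36.4], 17.3, 25.3, (np.float64(457.5), np.float64(222.5)), 73)
   ([532.1, -255.5], [110.7, 37.0], -86.1, 27.2, (np.float64(386.5), np.float64(233.0)), 446)
   ([486.4, 326.4], [97.8, 20.8], 7.6, 25.9, (np.float64(193.0), np.float64(246.5)), 65)
   ([435.6, -411.2], [110.9, 38.5], 47.9, 26.8, (np.float64(439.0), np.float64(266.0)), 481)
   ([427.1, -260.0], [110.5, 36.0], -79.1, 27.3, (np.float64(388.5), np.float64(268.0)), 454)
   ([422.8, 366.0], [59.1, 1.8], -69.1, 24.1, (np.float64(178.5), np.float64(267.0)), 25)
bed top
   ([653.2, 26.2], [299.8, 95.3], 81.7, 49.8, (np.float64(293.5), np.float64(192.0)), 2111)
   ([501.7, 48.1], [299.8, 138.8], 81.7, 49.9, (np.float64(285.0
[... 1348 characters left out ...]
3, 67.1, (np.float64(301.5), np.float64(185.5)), 32)
   ([660.1, -82.7], [72.7, 20.4], 82.3, 68.5, (np.float64(330.0), np.float64(188.5)), 63)
   ([561.1, -457.9], [79.7, 17.7], 15.0, 63.7, (np.float64(458.0), np.float64(221.5)), 40)
   ([473.5, 373.1], [100.1, 99.8], 21.4, 64.5, (np.float64(174.0), np.float64(249.0)), 723)
tall
   ([573.4, -474.4], [99.8, 50.8], 0.2, 118.2, (np.float64(467.5), np.float64(216.5)), 529)
   ([594.3, 105.2], [43.3, 39.9], -41.2, 121.4, (np.float64(264.5), np.float64(207.0)), 143)
   ([575.0, -33.3], [43.8, 14.9], 83.1, 121.1, (np.float64(313.0), np.float64(213.0)), 101)
   ([473.0, 373.1], [49.6, 14.9], -29.4, 107.0, (np.float64(168.5), np.float64(247.5)), 115)
```

View pics/top1.png

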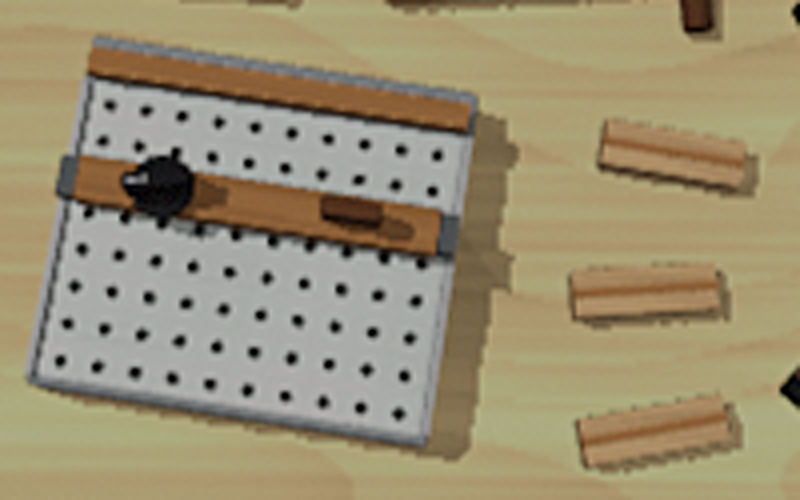

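```bash
python3 - <<'E'
from h import *
for n in("top","side"):
    s=snap(n); W=cloud(s); z=W[...,2]
    for c in((594.5,105.2),(473,373)):
        m=(np.hypot(W[...,0]-c[0],W[...,1]-c[1])<45)&(z>86)
        zs=z[m]; print(n,c,m.sum(),np.histogram(zs,bins=range(84,140,4))[0])
        t=np.percentile(zs,97)
        for o in box(W,m&(z>t-8)): print("   ",o)
    if n=="side": save(s,"side1.png",(230,120,400,260),4)
    else: save(s,"top2.png",(240,185,290,225),14)
E
python3 -c "
import cv2,numpy as np
a=cv2.imread('pics/top2.png');b=cv2.imread('pics/side1.png')
cv2.imwrite('pics/both.png',np.hstack([cv2.resize(a,(400,320)),cv2.resize(b[100:500,200:600],(400,400))[:320]]))"
```

```text
top (594.5, 105.2) 227 [ 5 48 51 12  6  2  8  6  8 45 35  1  0]
    ([594.8, 105.4], [48.5, 13.7], -79.8, 123.6, (np.float64(264.0), np.float64(205.0)), 84)
top (473, 373) 126 [ 2  7  9  8  9 48 36  7  0  0  0  0  0]
    ([472.4, 373.2], [48.2, 14.7], -29.5, 108.1, (np.float64(168.0), np.float64(247.5)), 84)
side (594.5, 105.2) 130 [ 6 19 23 17  4  8  6 10  4  7 21  5  0]
    ([596.4, 101.0], [50.9, 15.5], -76.2, 125.7, (np.float64(315.5), np.float64(178.5)), 33)
side (473, 373) 84 [ 5 12 11 11 11 12 12  7  2  1  0  0  0]
    ([474.7, 370.0], [51.3, 15.7], -35.8, 111.1, (np.float64(279.0), np.float64(147.5)), 26)
```

View pics/both.png

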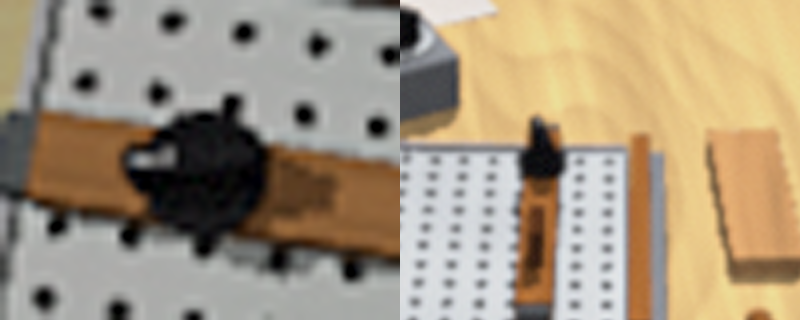

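Knob bar is centred at (594.8,105.3) with its long axis at yaw 100° and its top at z≈124, which agrees with tab + 140 mm. The stop gap comes out at about 64 mm. I'll take the knob first.

drive_tool(slide=[[3, -3.2, 0], [3, -3.2, 0], [3, -3.2, 0], [3, -3.2, 0], [3, -3.2, 0], [3, -3.2, 0], [3, -3.2, 0], [3, -3.2, 0]], rotation=[[0, 0, -5], [0, 0, -5], [0, 0, -5], [0, 0, -5], [0, 0, -5], [0, 0, -5], [0, 0, -5], [0, 0, -5]], jaw=[0, 0, 0, 0, 0, 0, 0, 0])

```text
clock: 1.05
tool_pos: [458.0, 248.0, 242.4]
orientation: [-1.652, -2.672, -0.001]
force: [0.4, 1.0, 0.8]
width: 85.4
```

drive_tool(slide=[[3, -3.2, 0], [3, -3.2, -1], [3, -3.2, -1], [2, -2, -1], [0, 0, -1], [0, 0, 0]], rotation=[[0, 0, -5], [0, 0, -5], [0, 0, -5], [0, 0, -2], [0, 0, 0], [0, 0, 0]], jaw=[0.3, 0.3, 0.3, 0.3, 0.3, 0.3])

```text
clock: 1.65
tool_pos: [565.9, 132.9, 200.3]
orientation: [-2.024, -2.399, 0.005]
force: [-0.7, 0.9, -0.5]
width: 60.0
```

```bash
cat >> h.py <<'E'
from scipy.spatial.transform import Rotation as Ro
def st():
    e=env.sense(); R=Ro.from_rotvec(e["orientation"]).as_matrix()
    y=R[:,1]; print("t",round(e["clock"],2),"tcp",np.round(e["tool_pos"],1),"jawyaw",round(np.degrees(np.arctan2(y[1],y[0])),1),"tilt",np.round(R[:2,2],3),"F",np.round(e["force"],1),"M",np.round(e["wrist_torque"],2),"w",round(e["width"],1),"q",np.round(e["q"],2)); return e
E
python3 -c "from h import *;st()"
```

```text
t 1.65 tcp [565.9 132.9 200.3] jawyaw 9.7 tilt [-0.004 -0.001] F [-0.7  0.9 -0.5] M [ 0.09  0.04 -0.01] w 60.0 q [-0.57  0.42  0.43  1.5  -0.18  1.26  0.06]
```

drive_tool(slide=[[2.9, -2.8, 0], [0, 0, -2.5], [0, 0, -2.5], [0, 0, -2], [0, 0, -1.4], [0, 0, 0]], rotation=[[0, 0, 0.5], [0, 0, 0], [0, 0, 0], [0, 0, 0], [0, 0, 0], [0, 0, 0]], jaw=[0.4, 0.4, 0.4, 0.4, 0.4, 0.4])

```text
clock: 2.25
tool_pos: [593.9, 107.2, 116.4]
orientation: [-2.008, -2.411, 0.004]
force: [0.5, 0.5, -0.3]
width: 51.1
```

```bash
python3 -c "
from h import *;st();s=snap('side');save(s,'side2.png',(250,100,410,220),5)"
```

```text
t 2.25 tcp [593.9 107.2 116.4] jawyaw 10.4 tilt [-0.005  0.   ] F [ 0.5  0.5 -0.3] M [ 0.02 -0.    0.01] w 51.1 q [-0.49  0.54  0.42  1.54 -0.23  1.11  0.16]
```

View pics/side2.png

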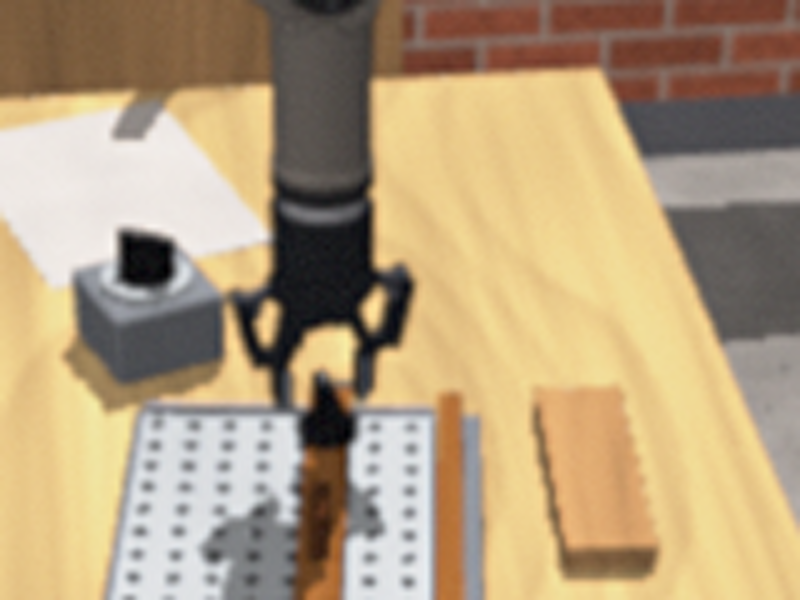

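The fingers straddle the knob bar (crop pixel (322,395)) and are centred on it. Next: lower 9 mm, shift y by -2 mm, and close.

drive_tool(slide=[[0.1, -0.2, -0.9], [0, 0, 0], [0, 0, 0], [0, 0, 0], [0, 0, 0], [0, 0, 0]], rotation=[[0, 0, 0], [0, 0, 0], [0, 0, 0], [0, 0, 0], [0, 0, 0], [0, 0, 0]], jaw=[0.6, 0.8, 0.95, 0.95, 0.95, 0.95], grip_force=60)

```text
clock: 2.9
tool_pos: [597.1, 103.1, 109.8]
orientation: [2.014, 2.411, 0.0]
force: [-2.0, -0.2, 2.6]
width: 12.7
```

```bash
python3 -c "
from h import *;st()"
```

```text
t 2.9 tcp [597.1 103.1 109.8] jawyaw 10.2 tilt [ 0. -0.] F [-2.  -0.2  2.6] M [-0.13  0.34 -0.03] w 12.7 q [-0.48  0.55  0.42  1.55 -0.24  1.1   0.17]
```

drive_tool(slide=[[0, 0, 0], [0, 0, 0], [0, 0, 0], [0, 0, 0], [0, 0, 0], [0, 0, 0], [0, 0, 0], [0, 0, 0]], rotation=[[0, 0, 5], [0, 0, 7], [0, 0, 8], [0, 0, 8], [0, 0, 8], [0, 0, 8], [0, 0, 8], [0, 0, 8]], jaw=[0.95, 0.95, 0.95, 0.95, 0.95, 0.95, 0.95, 0.95])

```text
clock: 3.7
tool_pos: [598.2, 104.1, 109.8]
orientation: [0.53, 3.094, 0.003]
force: [1.5, 1.6, 0.3]
width: 13.0
```

```bash
python3 -c "
from h import *;st()"
```

```text
t 3.7 tcp [598.2 104.1 109.8] jawyaw 70.6 tilt [0.003 0.001] F [1.5 1.6 0.3] M [ 0.21 -0.19 -0.13] w 13.0 q [-0.32  0.53  0.18  1.54 -0.1   1.08  1.11]
```

drive_tool(slide=[[0, 0, 0], [0, 0, 0], [0, 0, 0], [0, 0, 0], [0, 0, 0]], rotation=[[0, 0, 7], [0, 0, 5], [0, 0, 4], [0, 0, 0], [0, 0, 0]], jaw=[0.95, 0.95, 0.95, 0.95, 0.95])

```text
clock: 4.2
tool_pos: [598.3, 104.4, 109.8]
orientation: [0.109, 3.137, 0.004]
force: [2.5, 2.9, 0.3]
width: 13.1
```

```bash
python3 -c "
from h import *;st()"
```

```text
t 4.2 tcp [598.3 104.4 109.8] jawyaw 86.0 tilt [0.003 0.003] F [2.5 2.9 0.3] M [ 0.63 -0.37 -1.43] w 13.1 q [-0.28  0.52  0.11  1.54 -0.07  1.08  1.35]
```

drive_tool(slide=[[0, 0, 0], [0, 0, 0], [0, 0, 2], [0, 0, 2], [0, 0, 2], [-0.5, -3, 0], [-0.5, -3, 0], [-0.5, -3, 0]], rotation=[[0, 0, 0], [0, 0, 0], [0, 0, 0], [0, 0, 0], [0, 0, -8], [0, 0, -8], [0, 0, -8], [0, 0, -8]], jaw=[0.4, 0.4, 0.4, 0.4, 0.4, 0.4, 0.4, 0.4])

```text
clock: 5.0
tool_pos: [581.3, 12.0, 169.3]
orientation: [-0.969, -2.988, 0.003]
force: [0.3, 0.3, -1.1]
width: 51.4
```

drive_tool(slide=[[-0.5, -3, 0], [-0.3, -1.7, 0], [0, 0, 0], [0, 0, 0], [0, 0, 0], [0, 0, 0], [0, 0, 0], [0, 0, 0]], rotation=[[0, 0, -8], [0, 0, -8], [0, 0, -8], [0, 0, -8], [0, 0, -8], [0, 0, -8], [0, 0, -8], [0, 0, -6]], jaw=[0.5, 0.5, 0.5, 0.5, 0.5, 0.5, 0.5, 0.5])

```text
clock: 5.8
tool_pos: [573.3, -34.0, 169.0]
orientation: [-2.37, -2.062, 0.003]
force: [0.5, -0.2, 0.3]
width: 42.5
```

```bash
python3 - <<'E'
from h import *
st(); s=snap('top'); W=cloud(s); z=W[...,2]
m=(np.hypot(W[...,0]-595,W[...,1]-105)<40)&(z>115)&(z<129)
print(box(W,m)); save(s,"top3.png",(225,150,425,290),4)
E
```

```text
t 5.8 tcp [573.3 -34.  169. ] jawyaw -7.9 tilt [-0.002 -0.001] F [ 0.5 -0.2  0.3] M [0.01 0.   0.01] w 42.5 q [-0.33  0.44  0.5   1.57 -0.22  1.19  0.07]
[([595.0, 104.7], [50.0, 14.3], -5.6, 123.2, (np.float64(264.5), np.float64(205.0)), 84)]
```

View pics/top3.png

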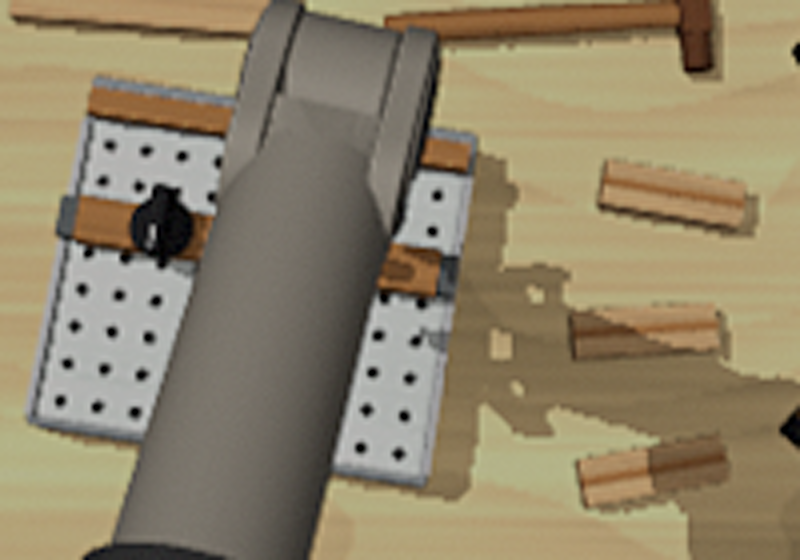

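Knob turned 74° and sits at the free end stop (bar yaw -5.6°). Now the tab.

drive_tool(slide=[[0.2, 0, -2.2], [0, 0, -2.2], [0, 0, -1.5], [0, 0, -0.6], [0, 0, 0], [0, 0, 0], [0, 0, 0]], rotation=[[0, 0, -0.4], [0, 0, 0], [0, 0, 0], [0, 0, 0], [0, 0, 0], [0, 0, 0], [0, 0, 0]], jaw=[0.5, 0.5, 0.5, 0.5, 0.8, 0.95, 0.95], grip_force=40)

```text
clock: 6.55
tool_pos: [576.5, -33.9, 105.2]
orientation: [2.373, 2.058, 0.001]
force: [-0.0, 0.5, -0.3]
width: 13.4
```

```bash
python3 -c "
from h import *;st()"
```

```text
t 6.55 tcp [576.5 -33.9 105.2] jawyaw -8.1 tilt [ 0.001 -0.   ] F [-0.   0.5 -0.3] M [-0.09  0.11 -0.07] w 13.4 q [-0.31  0.51  0.48  1.64 -0.26  1.06  0.1 ]
```

drive_tool(slide=[[-0.5, 0.07, 0], [-1, 0.15, 0], [-1, 0.15, 0], [-1, 0.15, 0], [-1, 0.15, 0], [-1, 0.15, 0], [-1, 0.15, 0], [-0.5, 0.07, 0]], rotation=[[0, 0, 0], [0, 0, 0], [0, 0, 0], [0, 0, 0], [0, 0, 0], [0, 0, 0], [0, 0, 0], [0, 0, 0]], jaw=[0.95, 0.95, 0.95, 0.95, 0.95, 0.95, 0.95, 0.95])

```text
clock: 7.35
tool_pos: [505.4, -23.5, 105.1]
orientation: [2.373, 2.057, 0.001]
force: [2.1, -2.3, 4.2]
width: 13.3
```

```bash
python3 -c "
from h import *;st()"
```

```text
t 7.35 tcp [505.4 -23.5 105.1] jawyaw -8.2 tilt [ 0.001 -0.   ] F [ 2.1 -2.3  4.2] M [-0.39 -0.49 -0.04] w 13.3 q [-0.38  0.37  0.49  1.84 -0.21  0.98  0.06]
```

drive_tool(slide=[[-0.8, 0.12, 0], [-0.4, 0.06, 0], [-0.3, 0.04, 0], [-0.2, 0.03, 0], [0, 0, 0]], rotation=[[0, 0, 0], [0, 0, 0], [0, 0, 0], [0, 0, 0], [0, 0, 0]], jaw=[0.95, 0.95, 0.95, 0.95, 0.95])

```text
clock: 7.85
tool_pos: [492.1, -21.6, 105.1]
orientation: [2.369, 2.054, 0.007]
force: [9.8, -2.7, -0.4]
width: 13.7
```

```bash
python3 -c "
from h import *;st()"
```

```text
t 7.85 tcp [492.1 -21.6 105.1] jawyaw -8.2 tilt [ 0.008 -0.002] F [ 9.8 -2.7 -0.4] M [-0.56 -1.34  0.02] w 13.7 q [-0.39  0.34  0.5   1.88 -0.19  0.96  0.05]
```

drive_tool(slide=[[-0.2, 0.03, 0], [0, 0, 0]], rotation=[[0, 0, 0], [0, 0, 0]], jaw=[0.95, 0.95])

```text
clock: 8.05
tool_pos: [492.1, -21.6, 105.1]
orientation: [2.367, 2.051, 0.011]
force: [14.7, -4.8, -5.8]
width: 13.3
```

```bash
python3 -c "
from h import *;st()"
```

```text
t 8.05 tcp [492.1 -21.6 105.1] jawyaw -8.2 tilt [ 0.012 -0.003] F [14.7 -4.8 -5.8] M [-0.68 -2.13 -0.09] w 13.3 q [-0.39  0.34  0.5   1.89 -0.19  0.95  0.05]
```

drive_tool(slide=[[0.3, -0.04, 0], [0, 0, 0], [0, 0, 0], [0, 0, 3], [0, 0, 3], [1, -2, 0], [2, -3.6, 0], [2, -3.6, 0]], rotation=[[0, 0, 0], [0, 0, 0], [0, 0, 0], [0, 0, 0], [0, 0, 0], [0, 0, 0], [0, 0, 0], [0, 0, 0]], jaw=[0.9, 0.5, 0.5, 0.5, 0.5, 0.4, 0.4, 0.4])

```text
clock: 8.85
tool_pos: [539.0, -111.3, 163.5]
orientation: [-2.366, -2.06, 0.001]
force: [0.3, 0.2, 0.2]
width: 51.2
```

drive_tool(slide=[[2, -3.6, 0], [2, -3.6, 0], [2, -3.6, 0], [2, -3.6, 0], [1, -1.8, 0], [0.5, -0.6, 0], [0, 0, 0]], rotation=[[0, 0, 0], [0, 0, 0], [0, 0, -0.5], [0, 0, -0.5], [0, 0, 0], [0, 0, 0], [0, 0, 0]], jaw=[0.25, 0.25, 0.25, 0.25, 0.25, 0.25, 0.25])

```text
clock: 9.55
tool_pos: [634.2, -280.3, 162.8]
orientation: [-2.39, -2.034, 0.001]
force: [0.5, -0.2, -0.2]
width: 64.6
```

```bash
cat >> h.py <<'E'
def rails(s=None):
    s=s or snap("top"); W=cloud(s); z=W[...,2]; px=s["pixels"].astype(int)
    R=(W[...,0]>330)&(W[...,0]<730)&(W[...,1]>-390)&(W[...,1]<-150)
    for o in box(W,R&(z>18)&(z<36)): print("rail",o)
    return s,W
def bed(s,W):
    z=W[...,2]; xb=np.array([.9895,-.1444]); yb=np.array([.1444,.9895]); F=np.array([665.2,24.3])
    a=(W[...,:2]-F)@xb; b=(W[...,:2]-F)@yb
    B=np.stack([a,b,z],-1)
    for nm,lo,hi in(("rail/fence",66,80.),("stop",80,90),("tab/knob",112,130)):
        for o in box(B,(a>-230)&(a<30)&(abs(b)<150)&(z>lo)&(z<hi)): print(nm,"bedframe",o)
E
python3 -c "
from h import *;st();s,W=rails();bed(s,W)"
```

```text
t 9.55 tcp [ 634.2 -280.3  162.8] jawyaw -9.2 tilt [-0.003  0.002] F [ 0.5 -0.2 -0.2] M [-0.04 -0.03  0.01] w 64.6 q [ 0.1   0.7   0.54  1.18 -0.35  1.35  0.45]
rail ([658.0, -229.8], [20.2, 6.8], -27.8, 25.6, (np.float64(378.0), np.float64(193.0)), 13)
rail ([457.4, -385.8], [43.1, 35.8], 48.2, 26.4, (np.float64(427.0), np.float64(258.5)), 120)
rail ([429.0, -269.8], [89.3, 35.9], -79.2, 27.1, (np.float64(393.0), np.float64(267.5)), 267)
rail/fence bedframe ([10.2, 0.1], [289.1, 21.9], -90.0, 71.2, (np.float64(295.0), np.float64(182.5)), 637)
rail/fence bedframe ([-166.7, 141.7], [29.7, 15.0], 0.1, 77.9, (np.float64(236.0), np.float64(232.5)), 29)
rail/fence bedframe ([-168.4, 111.4], [33.0, 30.3], -89.0, 78.3, (np.float64(246.0), np.float64(235.0)), 37)
rail/fence bedframe ([-159.7, 19.6], [22.2, 17.0], 89.7, 78.6, (np.float64(278.5), np.float64(236.5)), 23)
rail/fence bedframe ([-166.5, -6.1], [34.1, 14.2], 2.6, 78.6, (np.float64(287.0), np.float64(240.5)), 27)
rail/fence bedframe ([-170.8, -34.7], [33.4, 12.8], -25.0, 78.3, (np.float64(296.0), np.float64(243.5)), 24)
rail/fence bedframe ([-161.7, -112.7], [26.5, 18.4], -24.7, 79.0, (np.float64(322.5), np.float64(244.5)), 25)
rail/fence bedframe ([-167.1, -122.9], [51.7, 31.7], -82.2, 78.0, (np.float64(326.5), np.float64(247.0)), 74)
stop bedframe ([-166.5, 116.8], [58.5, 33.0], -89.0, 82.2, (np.float64(244.0), np.float64(234.0)), 133)
stop bedframe ([-166.3, -45.8], [196.8, 34.0], -89.8, 82.3, (np.float64(300.0), np.float64(242.5)), 449)
tab/knob bedframe ([-167.1, 69.4], [48.7, 14.2], 0.9, 123.5, (np.float64(259.0), np.float64(235.0)), 95)
tab/knob bedframe ([-166.2, -70.0], [43.2, 13.9], 89.7, 122.7, (np.float64(308.0), np.float64(242.5)), 82)
```

Stop is fully back (bar centre 167 mm from the fence face, as it must be). Picking rail A.

drive_tool(slide=[[0.4, 0, -3], [0, 0, -4], [0, 0, -3.5], [0, 0, -2.5], [0, 0, -1.1], [0, 0, -0.5], [0, 0, 0]], rotation=[[0, 0, 0], [0, 0, 0], [0, 0, 0], [0, 0, 0], [0, 0, 0], [0, 0, 0], [0, 0, 0]], jaw=[0.25, 0.25, 0.25, 0.25, 0.25, 0.25, 0.25])

```text
clock: 10.3
tool_pos: [639.5, -279.9, 19.0]
orientation: [2.39, 2.038, 0.001]
force: [-0.3, -0.3, 0.9]
width: 64.0
```

```bash
python3 -c "
from h import *;st();s=snap('side');save(s,'side3.png',(250,190,410,310),5)"
```

```text
t 10.3 tcp [ 639.5 -279.9   19. ] jawyaw -9.1 tilt [0.001 0.   ] F [-0.3 -0.3  0.9] M [ 0.03 -0.    0.02] w 64.0 q [ 0.11  0.83  0.49  1.32 -0.41  1.08  0.5 ]
```

View pics/side3.png

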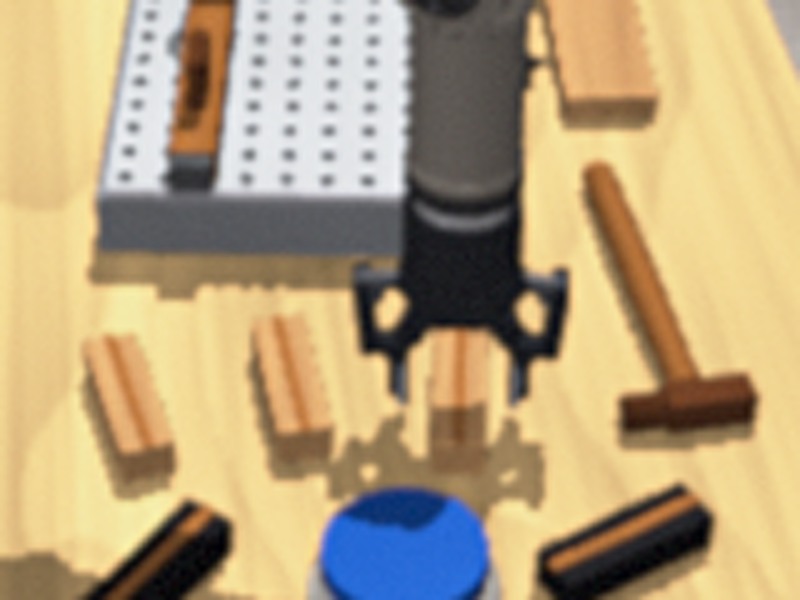

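The pale rail (crop pixel (460,390)) is straddled. The black look-alikes at (160,560) and (630,540) are clear of the gripper.

drive_tool(slide=[[0, 0, 0], [0, 0, 0], [0, 0, 0], [0, 0, 0], [0, 0, 3], [0, 0, 4], [0, 0, 4], [0, 0, 4]], rotation=[[0, 0, 0], [0, 0, 0], [0, 0, 0], [0, 0, 0], [0, 0, 0], [0, 0, 0], [0, 0, 0], [0, 0, 0]], jaw=[0.6, 0.8, 0.8, 0.8, 0.8, 0.8, 0.8, 0.8], grip_force=60)

```text
clock: 11.15
tool_pos: [638.5, -280.6, 169.1]
orientation: [-2.391, -2.036, 0.001]
force: [1.0, -0.2, -0.9]
width: 34.9
```

```bash
python3 -c "
from h import *;st()"
```

```text
t 11.15 tcp [ 638.5 -280.6  169.1] jawyaw -9.2 tilt [-0.001  0.001] F [ 1.  -0.2 -0.9] M [ 0.01 -0.07 -0.03] w 34.9 q [ 0.1   0.71  0.54  1.16 -0.35  1.36  0.45]
```

drive_tool(slide=[[-0.2, 2, 0], [-0.2, 3.2, 0], [-0.2, 3.2, 0], [-0.2, 3.2, 0], [-0.2, 3.2, 0], [-0.2, 3.2, 0], [-0.2, 3.2, 0], [-0.2, 3.2, 0]], rotation=[[0, 0, 5], [0, 0, 7], [0, 0, 8], [0, 0, 8], [0, 0, 8], [0, 0, 8], [0, 0, 8], [0, 0, 8]], jaw=[0.8, 0.8, 0.8, 0.8, 0.8, 0.8, 0.8, 0.8])

```text
clock: 11.95
tool_pos: [622.4, -35.7, 167.8]
orientation: [-1.044, -2.962, 0.001]
force: [1.1, -0.2, -0.4]
width: 34.6
```

drive_tool(slide=[[-0.2, 3.2, 0], [-0.2, 3.2, 0], [-0.2, 3.2, 0], [-0.2, 3, 0], [-0.2, 1.5, 0], [0, 0.4, 0], [0, 0, 0]], rotation=[[0, 0, 8], [0, 0, 8], [0, 0, 8], [0, 0, 6], [0, 0, 0.9], [0, 0, 0], [0, 0, 0]], jaw=[0.8, 0.8, 0.8, 0.8, 0.8, 0.8, 0.8])

```text
clock: 12.65
tool_pos: [613.1, 107.1, 168.0]
orientation: [-0.229, -3.133, 0.002]
force: [0.7, -0.3, -1.7]
width: 34.9
```

```bash
python3 -c "
from h import *;st()"
```

```text
t 12.65 tcp [613.1 107.1 168. ] jawyaw 81.7 tilt [-0.    -0.001] F [ 0.7 -0.3 -1.7] M [-0.06  0.   -0.02] w 34.9 q [-0.3   0.51  0.15  1.42 -0.08  1.23  1.28]
```

drive_tool(slide=[[-0.1, 0, -2.5], [0, 0, -3], [0, 0, -2], [0, 0, -1.2], [0, 0, -0.6], [0, 0, -0.3], [0, 0, 0]], rotation=[[0, 0, 0], [0, 0, 0], [0, 0, 0], [0, 0, 0], [0, 0, 0], [0, 0, 0], [0, 0, 0]], jaw=[0.8, 0.8, 0.8, 0.8, 0.8, 0.8, 0.8])

```text
clock: 13.35
tool_pos: [612.8, 107.7, 72.9]
orientation: [0.227, 3.132, -0.0]
force: [-0.3, 0.3, -0.1]
width: 34.5
```

```bash
python3 -c "
from h import *;st()"
```

```text
t 13.35 tcp [612.8 107.7  72.9] jawyaw 81.7 tilt [ 0.001 -0.   ] F [-0.3  0.3 -0.1] M [ 0.03  0.03 -0.06] w 34.5 q [-0.29  0.59  0.14  1.53 -0.09  1.03  1.29]
```

drive_tool(slide=[[0, 0, -0.3], [0, 0, 0], [0, 0, 0], [0, 0, 0], [0, 0, 3], [0, 0, 4], [-0.4, -1.5, 3], [-0.7, -3.2, 0]], rotation=[[0, 0, 0], [0, 0, 0], [0, 0, 0], [0, 0, 0], [0, 0, 0], [0, 0, 0], [0, 0, -4], [0, 0, -8]], jaw=[0.8, 0.5, 0.4, 0.4, 0.4, 0.4, 0.4, 0.4])

```text
clock: 14.15
tool_pos: [605.1, 65.8, 175.4]
orientation: [0.546, 3.082, 0.011]
force: [0.1, -0.5, -0.4]
width: 51.3
```

drive_tool(slide=[[-0.7, -3.2, 0], [-0.7, -3.2, 0], [-0.7, -3.2, 0], [-0.7, -3.2, 0], [-0.7, -3.2, 0], [-0.7, -3.2, 0], [-0.7, -3.2, 0], [-0.7, -3.2, 0]], rotation=[[0, 0, -8], [0, 0, -8], [0, 0, -8], [0, 0, -8], [0, 0, -8], [0, 0, -8], [0, 0, -8], [0, 0, -8]], jaw=[0.4, 0.4, 0.4, 0.4, 0.4, 0.4, 0.4, 0.25])

```text
clock: 14.95
tool_pos: [544.9, -196.0, 169.8]
orientation: [2.113, 2.324, 0.001]
force: [0.6, 0.4, 0.2]
width: 63.6
```

drive_tool(slide=[[-0.7, -3.2, 0], [-0.5, -1.7, 0], [-0.2, -1, 0], [0, 0, 0]], rotation=[[0, 0, -1.8], [0, 0, 0], [0, 0, 0], [0, 0, 0]], jaw=[0.25, 0.25, 0.25, 0.25])

```text
clock: 15.35
tool_pos: [530.6, -255.4, 169.6]
orientation: [2.146, 2.293, -0.001]
force: [0.2, -0.2, 0.7]
width: 64.1
```

```bash
python3 -c "
from h import *;st();s,W=rails();bed(s,W);save(s,'top4.png',(200,130,460,300),3)"
```

```text
t 15.35 tcp [ 530.6 -255.4  169.6] jawyaw 3.8 tilt [ 0.    -0.001] F [ 0.2 -0.2  0.7] M [-0.04 -0.    0.03] w 64.1 q [ 0.05  0.47  0.53  1.53 -0.25  1.21  0.69]
rail ([529.9, -218.1], [35.4, 33.8], -85.1, 27.2, (np.float64(374.0), np.float64(233.5)), 87)
rail ([458.5, -384.1], [39.8, 35.8], 46.3, 26.8, (np.float64(427.0), np.float64(258.0)), 120)
rail/fence bedframe ([10.2, 0.1], [288.4, 22.0], -90.0, 71.0, (np.float64(295.0), np.float64(182.5)), 647)
rail/fence bedframe ([-66.2, 75.6], [110.2, 36.6], 0.3, 76.6, (np.float64(265.5), np.float64(203.0)), 395)
rail/fence bedframe ([-167.5, 137.9], [29.8, 21.1], -2.2, 78.5, (np.float64(237.0), np.float64(233.0)), 40)
rail/fence bedframe ([-160.8, 122.7], [29.2, 14.5], 32.9, 78.9, (np.float64(243.5), np.float64(232.0)), 19)
rail/fence bedframe ([-169.6, 26.2], [41.3, 13.9], 32.3, 78.8, (np.float64(276.0), np.float64(239.5)), 26)
rail/fence bedframe ([-153.6, -21.1], [23.1, 9.2], -80.7, 78.0, (np.float64(292.5), np.float64(237.0)), 14)
rail/fence bedframe ([-166.7, -38.9], [28.7, 25.9], -20.0, 78.1, (np.float64(296.0), np.float64(243.0)), 29)
rail/fence bedframe ([-181.9, 106.6], [24.5, 4.4], 87.9, 78.2, (np.float64(247.5), np.float64(239.5)), 13)
rail/fence bedframe ([-168.7, -121.7], [55.0, 29.6], -80.7, 78.4, (np.float64(326.0), np.float64(247.5)), 77)
stop bedframe ([-167.3, 119.1], [54.8, 33.0], -86.9, 82.6, (np.float64(244.0), np.float64(234.5)), 121)
stop bedframe ([-166.6, -44.0], [188.5, 34.1], 89.6, 82.1, (np.float64(299.5), np.float64(242.5)), 450)
tab/knob bedframe ([-167.1, 69.5], [49.0, 14.5], 1.6, 123.7, (np.float64(259.0), np.float64(235.0)), 96)
tab/knob bedframe ([-166.2, -69.9], [43.2, 14.3], 89.6, 122.7, (np.float64(308.0), np.float64(242.5)), 81)
```

View pics/top4.png

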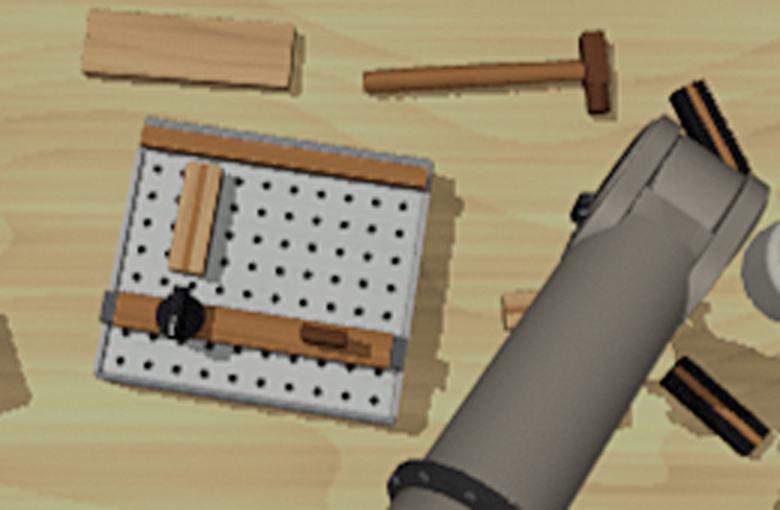

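Rail A lies square on the bed (crop (197,217); bed-frame yaw 0.3°, 11 mm off the fence). Rail B has not moved, so I'll pick it.

drive_tool(slide=[[0.15, 0, -3], [0, 0, -4], [0, 0, -4], [0, 0, -2.5], [0, 0, -1.2], [0, 0, -0.5], [0, 0, 0]], rotation=[[0, 0, 0], [0, 0, 0], [0, 0, 0], [0, 0, 0], [0, 0, 0], [0, 0, 0], [0, 0, 0]], jaw=[0.25, 0.25, 0.25, 0.25, 0.25, 0.25, 0.25])

```text
clock: 16.1
tool_pos: [533.5, -253.2, 17.7]
orientation: [2.142, 2.298, 0.001]
force: [-0.2, -0.3, 0.4]
width: 64.1
```

drive_tool(slide=[[0, 0, 0], [0, 0, 0], [0, 0, 0], [0, 0, 0], [0, 0, 3], [0, 0, 4], [0, 0, 4], [0, 0, 4]], rotation=[[0, 0, 0], [0, 0, 0], [0, 0, 0], [0, 0, 0], [0, 0, 0], [0, 0, 0], [0, 0, 0], [0, 0, 0]], jaw=[0.6, 0.8, 0.8, 0.8, 0.8, 0.8, 0.8, 0.8], grip_force=60)

```text
clock: 16.9
tool_pos: [532.0, -253.7, 168.6]
orientation: [-2.143, -2.296, 0.0]
force: [0.6, -0.5, -1.2]
width: 34.8
```

```bash
python3 -c "
from h import *;st()"
```

```text
t 16.9 tcp [ 532.  -253.7  168.6] jawyaw 3.9 tilt [-0.001  0.   ] F [ 0.6 -0.5 -1.2] M [ 0.   -0.04  0.01] w 34.8 q [ 0.05  0.47  0.53  1.53 -0.25  1.21  0.69]
```

drive_tool(slide=[[0.7, 2, 0], [0.7, 3, 0], [0.7, 3, 0], [0.7, 3, 0], [0.7, 3, 0], [0.7, 3, 0], [0.7, 3, 0], [0.7, 3, 0]], rotation=[[0, 0, 6], [0, 0, 8], [0, 0, 8], [0, 0, 8], [0, 0, 8], [0, 0, 8], [0, 0, 8], [0, 0, 8]], jaw=[0.8, 0.8, 0.8, 0.8, 0.8, 0.8, 0.8, 0.8])

```text
clock: 17.7
tool_pos: [588.3, -22.7, 167.2]
orientation: [-0.646, -3.074, 0.0]
force: [1.0, 0.0, -0.7]
width: 34.8
```

drive_tool(slide=[[0.7, 3, 0], [0.5, 2, 0], [0.1, 0.7, 0], [0, 0, 0], [0, 0, -2], [0, 0, -2.5], [0, 0, -1.5], [0, 0, 0]], rotation=[[0, 0, 8], [0, 0, 6], [0, 0, 1.8], [0, 0, 0], [0, 0, 0], [0, 0, 0], [0, 0, 0], [0, 0, 0]], jaw=[0.8, 0.8, 0.8, 0.8, 0.8, 0.8, 0.8, 0.8])

```text
clock: 18.5
tool_pos: [598.9, 30.0, 104.6]
orientation: [-0.233, -3.127, 0.005]
force: [-0.4, 0.2, -0.6]
width: 35.1
```

```bash
python3 -c "
from h import *;st()"
```

```text
t 18.5 tcp [598.9  30.  104.6] jawyaw 81.5 tilt [-0.007 -0.003] F [-0.4  0.2 -0.6] M [ 0.03  0.06 -0.01] w 35.1 q [-0.19  0.52  0.16  1.56 -0.09  1.07  1.41]
```

Rail still held; lower (bottom reaches the bed at TCP z≈69), release, and head to rail C.

drive_tool(slide=[[0.2, 0.3, -1.7], [0, 0, -1.1], [0, 0, -0.4], [0, 0, -0.2], [0, 0, 0]], rotation=[[0, 0, 0.2], [0, 0, 0], [0, 0, 0], [0, 0, 0], [0, 0, 0]], jaw=[0.8, 0.8, 0.8, 0.8, 0.8])

```text
clock: 19.0
tool_pos: [603.8, 35.7, 73.7]
orientation: [0.221, 3.133, -0.0]
force: [-0.5, 0.3, -0.4]
width: 35.0
```

```bash
python3 -c "
from h import *;st()"
```

```text
t 19.0 tcp [603.8  35.7  73.7] jawyaw 81.9 tilt [ 0. -0.] F [-0.5  0.3 -0.4] M [-0.02 -0.02 -0.04] w 35.0 q [-0.19  0.56  0.15  1.58 -0.1   1.01  1.42]
```

drive_tool(slide=[[-0.2, 0, -0.3], [0, 0, -0.2], [0, 0, 0], [0, 0, 0], [0, 0, 0], [0, 0, 3], [0, 0, 4], [-0.8, -1.5, 3]], rotation=[[0, 0, 0], [0, 0, 0], [0, 0, 0], [0, 0, 0], [0, 0, 0], [0, 0, 0], [0, 0, 0], [0, 0, -4]], jaw=[0.8, 0.8, 0.5, 0.4, 0.4, 0.4, 0.4, 0.4])

```text
clock: 19.8
tool_pos: [594.9, 24.5, 170.3]
orientation: [0.325, 3.122, 0.005]
force: [0.9, 0.8, 0.0]
width: 51.5
```

drive_tool(slide=[[-1.8, -3, 0], [-1.8, -3, 0], [-1.8, -3, 0], [-1.8, -3, 0], [-1.8, -3, 0], [-1.8, -3, 0], [-1.8, -3, 0], [-1.8, -3, 0]], rotation=[[0, 0, -7], [0, 0, -7], [0, 0, -7], [0, 0, -7], [0, 0, -7], [0, 0, -7], [0, 0, -7], [0, 0, -7]], jaw=[0.4, 0.4, 0.4, 0.4, 0.4, 0.4, 0.4, 0.25])

```text
clock: 20.6
tool_pos: [448.8, -219.9, 168.5]
orientation: [1.764, 2.599, 0.001]
force: [0.3, -0.3, -0.3]
width: 63.3
```

drive_tool(slide=[[-1.5, -3, 0], [-0.7, -1.3, 0], [0, 0, 0], [0, 0, 0]], rotation=[[0, 0, -7], [0, 0, -4], [0, 0, 0], [0, 0, 0]], jaw=[0.25, 0.25, 0.25, 0.25])

```text
clock: 21.0
tool_pos: [428.1, -261.0, 168.3]
orientation: [-1.997, -2.425, -0.002]
force: [0.4, 1.4, -1.1]
width: 64.1
```

```bash
python3 -c "
from h import *;st();s,W=rails();bed(s,W);save(s,'top5.png',(200,130,460,300),3)" | grep -v 'stop\|78\.'; python3 - <<'E'
from h import *
s=snap('side');save(s,'side5.png',(230,180,430,320),4)
W=cloud(s);z=W[...,2]
print(box(W,(W[...,0]>340)&(W[...,0]<500)&(W[...,1]>-340)&(W[...,1]<-190)&(z>22)&(z<34)))
E
```

```text
t 21.0 tcp [ 428.1 -261.   168.3] jawyaw 11.1 tilt [0.001 0.001] F [ 0.4  1.4 -1.1] M [0.03 0.01 0.02] w 64.1 q [ 0.08  0.29  0.54  1.77 -0.16  1.12  0.86]
rail/fence bedframe ([9.8, 0.1], [289.2, 21.8], -89.9, 71.0, (np.float64(295.0), np.float64(182.5)), 651)
rail/fence bedframe ([-66.1, 76.1], [109.9, 37.4], -0.2, 76.7, (np.float64(265.5), np.float64(203.0)), 408)
rail/fence bedframe ([-64.3, 2.6], [110.6, 36.0], 0.5, 76.9, (np.float64(290.0), np.float64(206.5)), 395)
rail/fence bedframe ([-159.7, -28.9], [28.2, 14.5], -22.5, 79.3, (np.float64(295.0), np.float64(240.5)), 18)
rail/fence bedframe ([-166.3, -132.5], [33.9, 31.9], 0.7, 77.9, (np.float64(329.5), np.float64(247.5)), 56)
tab/knob bedframe ([-167.2, 69.6], [48.6, 14.2], 0.4, 124.0, (np.float64(259.0), np.float64(235.0)), 97)
tab/knob bedframe ([-165.9, -69.8], [43.5, 14.6], 89.7, 122.9, (np.float64(308.0), np.float64(242.5)), 83)
[([428.3, -259.5], [115.2, 36.2], -78.6, 29.1, (np.float64(275.5), np.float64(269.0)), 278)]
```

Rails A and B are both good on the bed. Rail C is where expected (the side view gives (428,-259.5) at yaw -78.6°).

drive_tool(slide=[[-0.1, 0.1, -3], [0, 0, -4], [0, 0, -4], [0, 0, -2.5], [0, 0, -1.1], [0, 0, -0.4], [0, 0, 0]], rotation=[[0, 0, 0], [0, 0, 0], [0, 0, 0], [0, 0, 0], [0, 0, 0], [0, 0, 0], [0, 0, 0]], jaw=[0.25, 0.25, 0.25, 0.25, 0.25, 0.25, 0.25])

```text
clock: 21.8
tool_pos: [427.5, -260.7, 18.7]
orientation: [1.997, 2.424, 0.001]
force: [0.2, -0.6, -0.8]
width: 63.7
```

drive_tool(slide=[[0, 0, 0], [0, 0, 0], [0, 0, 0], [0, 0, 0], [0, 0, 3], [0, 0, 4], [0, 0, 4], [0, 0, 4]], rotation=[[0, 0, 0], [0, 0, 0], [0, 0, 0], [0, 0, 0], [0, 0, 0], [0, 0, 0], [0, 0, 0], [0, 0, 0]], jaw=[0.6, 0.8, 0.8, 0.8, 0.8, 0.8, 0.8, 0.8], grip_force=60)

```text
clock: 22.6
tool_pos: [426.1, -260.7, 169.9]
orientation: [-2.0, -2.423, -0.0]
force: [0.9, -0.3, -1.4]
width: 34.6
```

```bash
python3 -c "
from h import *;st()"
```

```text
t 22.6 tcp [ 426.1 -260.7  169.9] jawyaw 10.9 tilt [0. 0.] F [ 0.9 -0.3 -1.4] M [-0.01 -0.06 -0.01] w 34.6 q [ 0.07  0.29  0.55  1.78 -0.16  1.13  0.86]
```

drive_tool(slide=[[1.5, 2, 0], [1.9, 2.6, 0], [1.9, 2.6, 0], [1.9, 2.6, 0], [1.9, 2.6, 0], [1.9, 2.6, 0], [1.9, 2.6, 0], [1.9, 2.6, 0]], rotation=[[0, 0, 6], [0, 0, 8], [0, 0, 8], [0, 0, 8], [0, 0, 8], [0, 0, 8], [0, 0, 8], [0, 0, 8]], jaw=[0.8, 0.8, 0.8, 0.8, 0.8, 0.8, 0.8, 0.8])

```text
clock: 23.4
tool_pos: [575.0, -57.8, 168.4]
orientation: [-0.457, -3.108, -0.0]
force: [0.2, -0.9, -0.7]
width: 34.7
```

drive_tool(slide=[[1.2, 1.6, 0], [0.4, 0.3, 0], [0, 0, 0], [0, 0, -2], [0, 0, -2.5], [0, 0, -1.5], [0, 0, -0.5], [0, 0, 0]], rotation=[[0, 0, 7], [0, 0, 1.8], [0, 0, 0], [0, 0, 0], [0, 0, 0], [0, 0, 0], [0, 0, 0], [0, 0, 0]], jaw=[0.8, 0.8, 0.8, 0.8, 0.8, 0.8, 0.8, 0.8])

```text
clock: 24.2
tool_pos: [589.4, -41.7, 102.8]
orientation: [-0.231, -3.131, 0.002]
force: [-0.7, -0.7, -1.3]
width: 34.6
```

```bash
python3 -c "
from h import *;st()"
```

```text
t 24.2 tcp [589.4 -41.7 102.8] jawyaw 81.6 tilt [-0.002 -0.001] F [-0.7 -0.7 -1.3] M [0.02 0.03 0.04] w 34.6 q [-0.1   0.51  0.2   1.59 -0.11  1.05  1.55]
```

drive_tool(slide=[[0, 0, -1.7], [0, 0, -1], [0, 0, -0.4], [0, 0, -0.2], [0, 0, 0], [0, 0, 0], [0, 0, 0], [0, 0, 0]], rotation=[[0, 0, 0], [0, 0, 0], [0, 0, 0], [0, 0, 0], [0, 0, 0], [0, 0, 0], [0, 0, 0], [0, 0, 0]], jaw=[0.8, 0.8, 0.8, 0.8, 0.8, 0.5, 0.4, 0.4])

```text
clock: 25.0
tool_pos: [591.0, -39.9, 70.9]
orientation: [0.226, 3.132, 0.0]
force: [-0.6, 0.4, -0.2]
width: 51.0
```

drive_tool(slide=[[0, 0, 3], [0, 0, 4], [-2, 0.4, 3], [-2, 0.4, 0], [-2, 0.4, 0], [-2, 0.4, 0], [-2, 0.4, 0], [0, 0, 0]], rotation=[[0, 0, 0], [0, 0, 0], [0, 0, -8], [0, 0, -8], [0, 0, -8], [0, 0, -8], [0, 0, -8], [0, 0, -8]], jaw=[0.4, 0.4, 0.4, 0.4, 0.4, 0.5, 0.5, 0.5])

```text
clock: 25.8
tool_pos: [488.0, -19.1, 170.4]
orientation: [-1.487, -2.765, -0.001]
force: [0.3, -0.2, -0.4]
width: 42.6
```

drive_tool(slide=[[0, 0, 0], [0, 0, 0], [0, 0, 0], [0, 0, 0], [0, 0, 0], [0, 0, 0], [0, 0, 0]], rotation=[[0, 0, -8], [0, 0, -8], [0, 0, -8], [0, 0, -8], [0, 0, -8], [0, 0, -2], [0, 0, 0]], jaw=[0.5, 0.5, 0.5, 0.5, 0.5, 0.5, 0.5])

```text
clock: 26.5
tool_pos: [490.7, -19.8, 170.6]
orientation: [2.375, 2.056, 0.001]
force: [0.2, -0.2, -0.7]
width: 42.5
```

```bash
python3 - <<'E'
from h import *
st()
for n in("top","side"):
    s=snap(n); bed(s,cloud(s)); save(s,n+"6.png",(225,150,425,290) if n=="top" else (230,140,430,280),4)
E
```

```text
t 26.5 tcp [490.7 -19.8 170.6] jawyaw -8.2 tilt [0.001 0.   ] F [ 0.2 -0.2 -0.7] M [ 0.02  0.05 -0.02] w 42.5 q [-0.38  0.26  0.47  1.79 -0.13  1.12 -0.01]
rail/fence bedframe ([10.4, -0.2], [288.6, 21.6], -90.0, 71.1, (np.float64(295.0), np.float64(182.5)), 639)
rail/fence bedframe ([-66.0, 75.9], [110.2, 37.1], 0.1, 76.5, (np.float64(265.5), np.float64(203.0)), 407)
rail/fence bedframe ([-20.7, 3.2], [36.4, 22.7], 88.0, 76.8, (np.float64(292.5), np.float64(191.5)), 72)
rail/fence bedframe ([-20.5, -73.5], [35.7, 19.4], -83.6, 76.9, (np.float64(317.5), np.float64(195.5)), 64)
rail/fence bedframe ([-166.5, 130.4], [36.5, 33.8], 89.1, 78.0, (np.float64(240.5), np.float64(233.5)), 69)
rail/fence bedframe ([-164.6, 102.3], [20.1, 9.0], 10.2, 78.8, (np.float64(250.0), np.float64(234.0)), 13)
rail/fence bedframe ([-177.7, 44.2], [23.7, 10.0], -60.8, 79.0, (np.float64(269.0), np.float64(241.5)), 15)
rail/fence bedframe ([-156.0, -138.7], [18.0, 13.9], -84.2, 77.8, (np.float64(332.5), np.float64(244.0)), 25)
rail/fence bedframe ([-174.7, -138.7], [15.3, 13.2], 85.2, 78.0, (np.float64(332.0)
[... 1094 characters left out ...]
5.7, 73.2], [67.6, 39.5], -3.5, 82.1, (np.float64(321.5), np.float64(187.5)), 54)
stop bedframe ([-164.6, -43.0], [212.1, 37.9], -88.3, 83.8, (np.float64(290.0), np.float64(204.5)), 208)
stop bedframe ([-56.3, 0.2], [90.2, 40.1], 0.8, 81.4, (np.float64(321.0), np.float64(198.5)), 82)
stop bedframe ([-77.3, -78.2], [77.4, 34.8], 1.0, 82.1, (np.float64(314.5), np.float64(211.0)), 59)
stop bedframe ([-24.9, -78.6], [32.0, 16.2], -71.5, 82.1, (np.float64(330.0), np.float64(211.0)), 15)
tab/knob bedframe ([-175.0, 67.3], [30.9, 16.1], -1.3, 121.1, (np.float64(289.5), np.float64(178.5)), 40)
tab/knob bedframe ([-164.2, -70.4], [49.7, 13.9], -85.8, 122.5, (np.float64(289.5), np.float64(201.0)), 42)
```

View pics/side6.png

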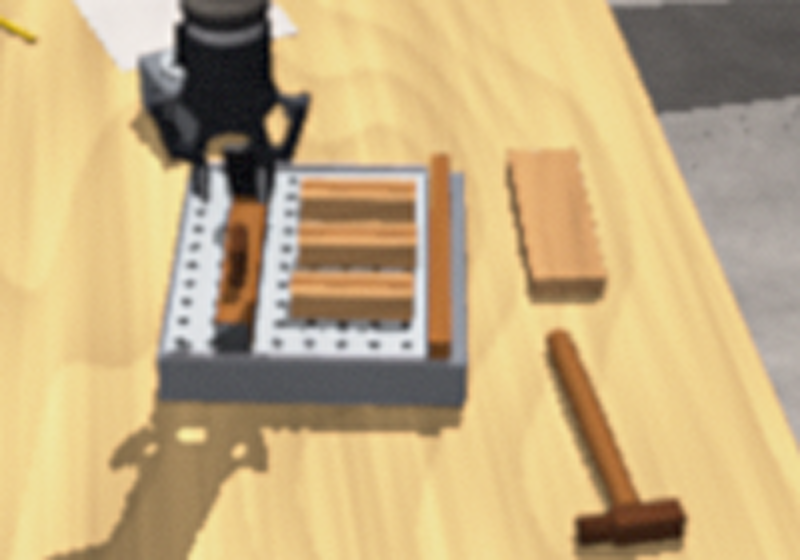

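All three rails lie flat on the bed between stop and fence (crop (358,190), (358,235), (355,290)). Now grip the tab and push forward, 40 mm expected.

drive_tool(slide=[[0, -0.1, -2.2], [0, 0, -2.2], [0, 0, -1.6], [0, 0, -0.6], [0, 0, 0], [0, 0, 0], [0, 0, 0]], rotation=[[0, 0, 0], [0, 0, 0], [0, 0, 0], [0, 0, 0], [0, 0, 0], [0, 0, 0], [0, 0, 0]], jaw=[0.5, 0.5, 0.5, 0.5, 0.8, 0.95, 0.95], grip_force=50)

```text
clock: 27.3
tool_pos: [492.2, -21.1, 105.3]
orientation: [2.373, 2.054, 0.004]
force: [3.4, -0.2, -3.7]
width: 13.4
```

```bash
python3 -c "
from h import *;st()"
```

```text
t 27.3 tcp [492.2 -21.1 105.3] jawyaw -8.2 tilt [ 0.004 -0.   ] F [ 3.4 -0.2 -3.7] M [-0.03 -0.38  0.01] w 13.4 q [-0.35  0.34  0.45  1.88 -0.18  0.96  0.03]
```

drive_tool(slide=[[0.4, -0.06, 0], [0.6, -0.09, 0], [0.6, -0.09, 0], [0.6, -0.09, 0], [0.6, -0.09, 0], [0.5, -0.07, 0], [0.3, -0.04, 0], [0, 0, 0]], rotation=[[0, 0, 0], [0, 0, 0], [0, 0, 0], [0, 0, 0], [0, 0, 0], [0, 0, 0], [0, 0, 0], [0, 0, 0]], jaw=[0.95, 0.95, 0.95, 0.95, 0.95, 0.95, 0.95, 0.95])

```text
clock: 28.1
tool_pos: [527.2, -26.2, 105.3]
orientation: [2.375, 2.056, 0.001]
force: [-2.4, 0.9, 4.7]
width: 13.2
```

```bash
python3 -c "
from h import *;st()"
```

```text
t 28.1 tcp [527.2 -26.2 105.3] jawyaw -8.2 tilt [0. 0.] F [-2.4  0.9  4.7] M [ 0.02  0.46 -0.03] w 13.2 q [-0.32  0.41  0.44  1.78 -0.2   1.    0.06]
```

drive_tool(slide=[[0.3, -0.04, 0], [0.3, -0.04, 0], [0.2, -0.03, 0], [0.2, -0.03, 0], [0, 0, 0]], rotation=[[0, 0, 0], [0, 0, 0], [0, 0, 0], [0, 0, 0], [0, 0, 0]], jaw=[0.95, 0.95, 0.95, 0.95, 0.95])

```text
clock: 28.6
tool_pos: [531.8, -26.8, 105.2]
orientation: [-2.368, -2.05, 0.01]
force: [-15.8, 2.1, 16.7]
width: 13.4
```

```bash
python3 -c "
from h import *;st()"
```

```text
t 28.6 tcp [531.8 -26.8 105.2] jawyaw -8.2 tilt [-0.011  0.003] F [-15.8   2.1  16.7] M [ 0.22  2.38 -0.05] w 13.4 q [-0.31  0.42  0.44  1.76 -0.21  1.02  0.06]
```

drive_tool(slide=[[-0.2, 0.03, 0], [0, 0, 0], [0, 0, 0], [0, 0, 3], [0, 0, 3], [0.3, 2, 0], [0.3, 3, 0], [0.3, 3, 0]], rotation=[[0, 0, 0], [0, 0, 0], [0, 0, 0], [0, 0, 0], [0, 0, 0], [0, 0, 8], [0, 0, 8], [0, 0, 8]], jaw=[0.95, 0.5, 0.5, 0.5, 0.5, 0.5, 0.5, 0.5])

```text
clock: 29.4
tool_pos: [544.7, 53.2, 164.8]
orientation: [1.89, 2.507, 0.002]
force: [-0.1, -0.0, -0.4]
width: 42.6
```

drive_tool(slide=[[0.3, 3, 0], [0.3, 2.5, 0], [0, 0, 0], [0, 0, 0], [0, 0, 0], [0, 0, 0], [0, 0, 0], [0, 0, 0]], rotation=[[0, 0, 8], [0, 0, 8], [0, 0, 8], [0, 0, 8], [0, 0, 8], [0, 0, 8], [0, 0, 8], [0, 0, 8]], jaw=[0.5, 0.5, 0.5, 0.5, 0.5, 0.5, 0.5, 0.5])

```text
clock: 30.2
tool_pos: [550.3, 107.8, 164.2]
orientation: [0.272, 3.129, 0.0]
force: [-0.2, -0.2, -1.1]
width: 42.8
```

drive_tool(slide=[[0, 0, 0], [0, 0, 0]], rotation=[[0, 0, 4.6], [0, 0, 0]], jaw=[0.5, 0.5])

```text
clock: 30.4
tool_pos: [550.2, 107.8, 164.2]
orientation: [0.155, 3.137, 0.001]
force: [-1.3, -0.2, -0.1]
width: 43.0
```

```bash
python3 - <<'E'
from h import *
st()
for n in("top","side"):
    s=snap(n); print(n); bed(s,cloud(s)); save(s,n+"7.png",(225,150,425,290) if n=="top" else (260,160,380,250),4 if n=="top" else 6)
E
```

```text
t 30.4 tcp [550.2 107.8 164.2] jawyaw 84.3 tilt [0.001 0.   ] F [-1.3 -0.2 -0.1] M [0.04 0.01 0.01] w 43.0 q [-0.3   0.39  0.1   1.61 -0.04  1.15  1.28]
top
rail/fence bedframe ([-55.2, -17.5], [254.1, 153.1], -89.9, 75.3, (np.float64(301.0), np.float64(201.5)), 1533)
rail/fence bedframe ([-127.6, 28.8], [33.0, 14.3], -61.9, 79.1, (np.float64(277.0), np.float64(226.0)), 24)
rail/fence bedframe ([-131.1, -24.6], [26.1, 12.1], -80.9, 78.7, (np.float64(295.0), np.float64(229.5)), 17)
rail/fence bedframe ([-142.4, 19.5], [53.1, 6.1], -84.6, 76.9, (np.float64(279.5), np.float64(231.0)), 26)
rail/fence bedframe ([-127.1, -135.5], [32.4, 25.6], -2.7, 78.3, (np.float64(332.5), np.float64(234.0)), 52)
rail/fence bedframe ([-137.4, -99.6], [33.3, 12.3], -89.7, 78.5, (np.float64(320.0), np.float64(236.0)), 27)
stop bedframe ([-125.0, -48.1], [198.0, 37.3], 89.8, 82.2, (np.float64(303.0), np.float64(229.0)), 423)
tab/knob bedframe ([-140.7, 65.3], [18.7, 4.8], 0.2, 122.7, (np.float64(262.5), np.float64(226.0)), 16)
tab/knob bedframe ([-126.3, -70.3], [41.0, 14.3], -89.1, 122.3, (np.float64(310.5
[... 572 characters left out ...]
9.6, -42.8], [213.2, 64.8], -89.8, 83.1, (np.float64(305.0), np.float64(205.0)), 282)
stop bedframe ([-71.0, 4.6], [35.8, 33.3], 12.6, 81.6, (np.float64(316.5), np.float64(198.0)), 23)
stop bedframe ([-31.4, -0.1], [62.5, 30.9], 5.1, 81.5, (np.float64(328.0), np.float64(198.5)), 45)
stop bedframe ([-64.9, -78.2], [33.1, 13.7], -67.3, 81.1, (np.float64(319.0), np.float64(211.0)), 13)
stop bedframe ([-23.3, -76.9], [46.6, 32.8], -3.1, 81.5, (np.float64(330.0), np.float64(211.0)), 34)
tab/knob bedframe ([-125.6, 68.9], [49.8, 25.0], -2.2, 121.2, (np.float64(303.0), np.float64(179.0)), 72)
tab/knob bedframe ([-125.6, -71.8], [52.2, 14.0], -86.9, 123.5, (np.float64(300.5), np.float64(201.5)), 42)
```

View pics/side7.png

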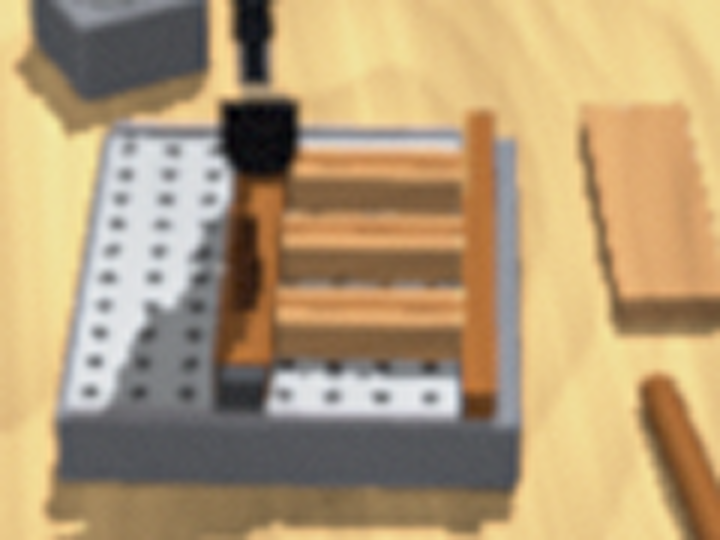

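Stop at 40 mm travel, and all three rails touch both stop and fence (crop stop edge x≈275, fence x≈465). Grip the knob, hold a light forward bias, and turn clockwise.

drive_tool(slide=[[0, 0.4, -2], [0, 0, -2], [0, 0, -1.2], [0, 0, -0.4], [0, 0, 0], [0, 0, 0], [0, 0, 0], [0.25, -0.03, 0]], rotation=[[0, 0, 0], [0, 0, 0], [0, 0, 0], [0, 0, 0], [0, 0, 0], [0, 0, 0], [0, 0, 0], [0, 0, 0]], jaw=[0.5, 0.5, 0.5, 0.5, 0.8, 0.95, 0.95, 0.95], grip_force=70)

```text
clock: 31.3
tool_pos: [550.5, 111.4, 109.2]
orientation: [-0.158, -3.134, -0.001]
force: [-8.8, -1.7, 9.9]
width: 13.1
```

```bash
python3 -c "
from h import *;st()"
```

```text
t 31.3 tcp [550.5 111.4 109.2] jawyaw 84.2 tilt [-0.004  0.001] F [-8.8 -1.7  9.9] M [ 0.01  1.83 -0.76] w 13.1 q [-0.3   0.44  0.09  1.67 -0.05  1.04  1.28]
```

drive_tool(slide=[[0, 0, 0], [0, 0, 0], [0, 0, 0], [0, 0, 0], [0, 0, 0], [0, 0, 0], [0, 0, 0], [0, 0, 0]], rotation=[[0, 0, -5], [0, 0, -7], [0, 0, -8], [0, 0, -8], [0, 0, -8], [0, 0, -8], [0, 0, -8], [0, 0, -8]], jaw=[0.95, 0.95, 0.95, 0.95, 0.95, 0.95, 0.95, 0.95])

```text
clock: 32.1
tool_pos: [551.3, 112.5, 109.3]
orientation: [-1.706, -2.636, -0.0]
force: [-4.6, -0.1, 4.4]
width: 12.7
```

```bash
python3 -c "
from h import *;st()"
```

```text
t 32.1 tcp [551.3 112.5 109.3] jawyaw 24.2 tilt [-0.001  0.001] F [-4.6 -0.1  4.4] M [0.02 0.7  0.18] w 12.7 q [-0.46  0.45  0.32  1.67 -0.16  1.04  0.33]
```

drive_tool(slide=[[0, 0, 0], [0, 0, 0], [0, 0, 0], [0, 0, 0]], rotation=[[0, 0, -7], [0, 0, -5], [0, 0, -4], [0, 0, 0]], jaw=[0.95, 0.95, 0.95, 0.95])

```text
clock: 32.5
tool_pos: [551.7, 112.6, 109.3]
orientation: [-2.051, -2.378, -0.001]
force: [-4.7, 0.9, 5.3]
width: 12.8
```

```bash
python3 -c "
from h import *;st()"
```

```text
t 32.5 tcp [551.7 112.6 109.3] jawyaw 8.5 tilt [-0.001  0.001] F [-4.7  0.9  5.3] M [ 0.14  0.76 -0.06] w 12.8 q [-0.51  0.46  0.38  1.67 -0.19  1.04  0.08]
```

drive_tool(slide=[[0, 0, 0], [0, 0, 0], [0, 0, 0]], rotation=[[0, 0, -3], [0, 0, -3], [0, 0, 0]], jaw=[0.95, 0.95, 0.95])

```text
clock: 32.8
tool_pos: [551.8, 111.9, 109.4]
orientation: [2.166, 2.275, -0.002]
force: [-3.4, -1.2, 5.5]
width: 12.6
```

```bash
python3 - <<'E'
from h import *
st()
for n in("top","side"):
  s=snap(n);W=cloud(s);z=W[...,2]
  print(box(W,(np.hypot(W[...,0]-550,W[...,1]-112)<28)&(z>86)&(z<129)))
E
```

```text
t 32.8 tcp [551.8 111.9 109.4] jawyaw 2.8 tilt [-0.    -0.001] F [-3.4 -1.2  5.5] M [-0.24  0.73  1.19] w 12.6 q [-0.52  0.46  0.4   1.67 -0.2   1.04 -0.01]
[([544.1, 94.3], [34.8, 12.4], -31.6, 95.5, (np.float64(267.0), np.float64(223.5)), 53)]
[([552.3, 108.9], [46.2, 42.8], 39.8, 107.9, (np.float64(303.0), np.float64(181.5)), 135)]
```

drive_tool(slide=[[0, 0, 0], [0, 0, 0], [0, 0, 0], [0, 0, 2.5], [0, 0, 3.5], [-0.8, 2.6, 0], [-0.8, 2.6, 0], [-0.8, 2.6, 0]], rotation=[[0, 0, 3], [0, 0, 0], [0, 0, 0], [0, 0, 0], [0, 0, 0], [0, 0, 6], [0, 0, 6], [0, 0, 6]], jaw=[0.95, 0.4, 0.4, 0.4, 0.4, 0.4, 0.4, 0.4])

```text
clock: 33.7
tool_pos: [528.6, 190.1, 168.8]
orientation: [1.721, 2.626, 0.003]
force: [-0.2, 0.4, -0.8]
width: 50.6
```

drive_tool(slide=[[-0.8, 2.6, 0], [-0.8, 2.6, 0], [-0.8, 2.6, 0], [-0.8, 2.6, 0], [-0.8, 2.6, 0], [-0.8, 2.6, 0], [-0.7, 2.6, 0], [0, 0, 0]], rotation=[[0, 0, 6], [0, 0, 6], [0, 0, 6], [0, 0, 6], [0, 0, 6], [0, 0, 6], [0, 0, 0.8], [0, 0, 0]], jaw=[0.4, 0.4, 0.4, 0.4, 0.4, 0.4, 0.4, 0.4])

```text
clock: 34.5
tool_pos: [470.4, 377.3, 168.0]
orientation: [-0.797, -3.036, -0.006]
force: [1.0, 0.4, 0.4]
width: 50.9
```

```bash
python3 - <<'E'
from h import *
st()
s=snap("top");bed(s,cloud(s)); save(s,"top8.png",(225,150,425,290),4)
E
```

```text
t 34.5 tcp [470.4 377.3 168. ] jawyaw 60.6 tilt [-0.001  0.004] F [1.  0.4 0.4] M [-0.06  0.03 -0.02] w 50.9 q [-0.79  0.47  0.12  1.48 -0.06  1.2   0.4 ]
rail/fence bedframe ([-51.3, -0.1], [289.4, 145.5], -89.7, 75.4, (np.float64(295.0), np.float64(199.5)), 1801)
rail/fence bedframe ([-127.1, 140.8], [30.4, 18.3], 10.9, 78.0, (np.float64(239.5), np.float64(219.5)), 35)
rail/fence bedframe ([-139.2, 104.1], [30.8, 27.7], -34.3, 77.9, (np.float64(250.0), np.float64(223.0)), 29)
rail/fence bedframe ([-123.8, 24.1], [14.8, 10.3], 54.0, 78.6, (np.float64(279.5), np.float64(224.0)), 15)
rail/fence bedframe ([-138.8, 40.9], [14.8, 10.6], -66.4, 78.0, (np.float64(272.0), np.float64(228.5)), 13)
rail/fence bedframe ([-139.1, -55.3], [46.7, 18.5], 78.8, 78.2, (np.float64(305.0), np.float64(232.5)), 40)
rail/fence bedframe ([-127.9, -125.5], [46.6, 31.9], -82.4, 78.0, (np.float64(329.5), np.float64(234.0)), 55)
rail/fence bedframe ([-136.7, -105.8], [38.1, 13.1], 89.6, 78.0, (np.float64(322.0), np.float64(236.0)), 25)
stop bedframe ([-127.1, 118.8], [54.5, 35.1], -83.7, 81.9, (np.float64(246.5), np.float64(220.5)), 121)
stop bedframe ([-125.5, 2.9], [99.8, 36.6], -89.8, 82.1, (np.float64(286.0), np.float64(226.0)), 279)
stop bedframe ([-124.8, -99.2], [98.4, 36.9], -89.6, 82.0, (np.float64(320.5), np.float64(231.5)), 174)
tab/knob bedframe ([-126.4, 70.1], [50.4, 14.6], -75.2, 123.0, (np.float64(261.5), np.float64(220.5)), 98)
tab/knob bedframe ([-126.2, -70.4], [41.4, 14.3], 89.5, 122.8, (np.float64(310.5), np.float64(228.5)), 81)
```

View pics/top8.png

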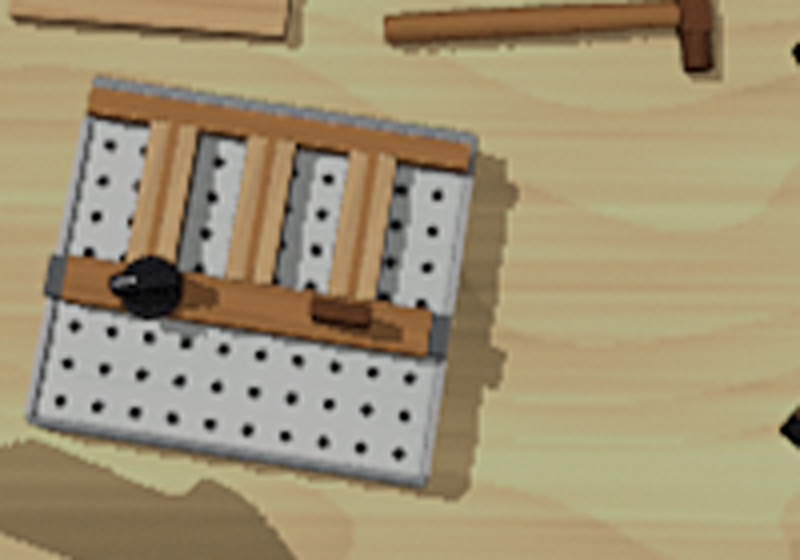

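Locked: the knob is at -75° in the bed frame (≈1.3 rad), the stop is unmoved, and the three rails touch both stop and fence. Next, the dial.

drive_tool(slide=[[0.2, -0.4, -2.5], [0, 0, -2.5], [0, 0, -1.6], [0, 0, -0.6], [0, 0, 0], [0, 0, 0], [0, 0, 0], [0, 0, 0]], rotation=[[0, 0, 0], [0, 0, 0], [0, 0, 0], [0, 0, 0], [0, 0, 0], [0, 0, 0], [0, 0, 0], [0, 0, 0]], jaw=[0.4, 0.4, 0.4, 0.4, 0.5, 0.8, 0.95, 0.95], grip_force=40)

```text
clock: 35.35
tool_pos: [478.1, 371.1, 98.3]
orientation: [0.807, 3.03, 0.015]
force: [4.9, 6.1, -3.6]
width: 13.0
```

```bash
python3 -c "
from h import *;st()"
```

```text
t 35.35 tcp [478.1 371.1  98.3] jawyaw 60.2 tilt [0.008 0.008] F [ 4.9  6.1 -3.6] M [ 0.97 -0.88 -0.01] w 13.0 q [-0.77  0.53  0.12  1.57 -0.07  1.04  0.42]
```

drive_tool(slide=[[0, 0, 0], [0, 0, 0], [-0.5, 0.2, 0], [0, 0, 0]], rotation=[[0, 0, 0], [0, 0, 0], [0, 0, 0], [0, 0, 0]], jaw=[0.6, 0.6, 0.6, 0.6])

```text
clock: 35.75
tool_pos: [468.9, 370.0, 96.5]
orientation: [-0.807, -3.035, -0.0]
force: [0.2, -0.2, 0.4]
width: 34.1
```

```bash
python3 -c "
from h import *;st()"
```

```text
t 35.75 tcp [468.9 370.   96.5] jawyaw 60.2 tilt [-0.001  0.   ] F [ 0.2 -0.2  0.4] M [0.   0.05 0.02] w 34.1 q [-0.78  0.52  0.12  1.58 -0.07  1.05  0.41]
```

drive_tool(slide=[[0.4, 0.3, 0], [0, 0, 0], [0, 0, 0], [0, 0, 0], [0, 0, 0], [0, 0, 0]], rotation=[[0, 0, 0], [0, 0, 0], [0, 0, 0], [0, 0, 0], [0, 0, 0], [0, 0, 0]], jaw=[0.6, 0.6, 0.8, 0.95, 0.95, 0.95])

```text
clock: 36.35
tool_pos: [474.7, 373.2, 96.5]
orientation: [0.809, 3.035, 0.003]
force: [3.1, 3.6, -2.1]
width: 13.2
```

```bash
python3 -c "
from h import *;st()"
```

```text
t 36.35 tcp [474.7 373.2  96.5] jawyaw 60.2 tilt [0.002 0.001] F [ 3.1  3.6 -2.1] M [ 0.49 -0.5  -0.04] w 13.2 q [-0.78  0.53  0.12  1.56 -0.07  1.05  0.41]
```

Good. Turn clockwise 120°.

drive_tool(slide=[[0, 0, 0], [0, 0, 0], [0, 0, 0], [0, 0, 0], [0, 0, 0], [0, 0, 0], [0, 0, 0], [0, 0, 0]], rotation=[[0, 0, -6], [0, 0, -8], [0, 0, -8], [0, 0, -8], [0, 0, -8], [0, 0, -8], [0, 0, -8], [0, 0, -8]], jaw=[0.95, 0.95, 0.95, 0.95, 0.95, 0.95, 0.95, 0.95])

```text
clock: 37.15
tool_pos: [474.8, 373.4, 96.5]
orientation: [2.263, 2.179, 0.004]
force: [3.5, 3.0, -3.6]
width: 13.1
```

drive_tool(slide=[[0, 0, 0], [0, 0, 0], [0, 0, 0], [0, 0, 0], [0, 0, 0], [0, 0, 0], [0, 0, 0], [0, 0, 0]], rotation=[[0, 0, -8], [0, 0, -8], [0, 0, -8], [0, 0, -8], [0, 0, -8], [0, 0, -8], [0, 0, -8], [0, 0, 0]], jaw=[0.95, 0.95, 0.95, 0.95, 0.95, 0.95, 0.95, 0.95])

```text
clock: 37.95
tool_pos: [475.1, 373.4, 96.5]
orientation: [-3.018, -0.87, -0.005]
force: [3.3, 2.8, -2.6]
width: 13.2
```

```bash
python3 -c "
from h import *;st()"
```

```text
t 37.95 tcp [475.1 373.4  96.5] jawyaw -57.8 tilt [0.003 0.001] F [ 3.3  2.8 -2.6] M [ 0.74 -0.78 -0.06] w 13.2 q [-1.1   0.59  0.6   1.58 -0.36  1.09 -1.42]
```

drive_tool(slide=[[0, 0, 0], [0, 0, 0], [0, 0, 2], [0, 0, 3], [0, 0, 0], [0, 0, 0], [0, 0, 0], [0, 0, 0]], rotation=[[0, 0, 0], [0, 0, 0], [0, 0, 0], [0, 0, 0], [0, 0, 8], [0, 0, 8], [0, 0, 8], [0, 0, 8]], jaw=[0.5, 0.5, 0.5, 0.5, 0.5, 0.5, 0.5, 0.5])

```text
clock: 38.75
tool_pos: [473.3, 371.6, 146.2]
orientation: [-2.656, -1.678, 0.004]
force: [0.2, 0.2, 1.3]
width: 42.7
```

drive_tool(slide=[[0, 0, 0], [0, 0, 0], [0, 0, 0], [0, 0, 0], [0, 0, 0], [0, 0, 0], [0, 0, 0], [0, 0, 0]], rotation=[[0, 0, 8], [0, 0, 8], [0, 0, 8], [0, 0, 8], [0, 0, 8], [0, 0, 8], [0, 0, 8], [0, 0, 8]], jaw=[0.5, 0.5, 0.5, 0.5, 0.5, 0.5, 0.5, 0.5])

```text
clock: 39.55
tool_pos: [473.4, 371.5, 146.1]
orientation: [-1.363, -2.829, 0.003]
force: [0.7, 0.5, -0.1]
width: 42.7
```

drive_tool(slide=[[0, 0, 0], [0, 0, 0], [0, 0, 0], [0, 0, 0], [0, 0, 0], [0, 0, 0], [0, 0, 0], [0, 0, 0]], rotation=[[0, 0, 8], [0, 0, 8], [0, 0, 8], [0, 0, 8], [0, 0, 8], [0, 0, 8], [0, 0, 8], [0, 0, 8]], jaw=[0.5, 0.5, 0.5, 0.5, 0.5, 0.5, 0.5, 0.5])

```text
clock: 40.35
tool_pos: [473.5, 371.3, 146.1]
orientation: [0.343, -3.121, 0.003]
force: [-0.1, 0.0, -0.8]
width: 42.9
```

drive_tool(slide=[[0, 0, 0], [0, 0, 0], [0, 0, 0], [0, 0, 0]], rotation=[[0, 0, 8], [0, 0, 8], [0, 0, 4], [0, 0, 0]], jaw=[0.5, 0.5, 0.5, 0.5])

```text
clock: 40.75
tool_pos: [473.6, 371.5, 146.1]
orientation: [0.87, -3.017, 0.001]
force: [-0.6, 0.3, 0.3]
width: 42.4
```

```bash
python3 - <<'E'
from h import *
st(); s=snap("side"); W=cloud(s);z=W[...,2]
for n in("top","side"):
  s=snap(n);W=cloud(s);z=W[...,2]
  print(n,box(W,(np.hypot(W[...,0]-473,W[...,1]-373)<32)&(z>98)&(z<113)))
E
```

```text
t 40.75 tcp [473.6 371.5 146.1] jawyaw 122.2 tilt [-0.001 -0.001] F [-0.6  0.3  0.3] M [-0.03 -0.04 -0.01] w 42.4 q [-0.65  0.48 -0.06  1.5   0.03  1.16  1.41]
top [([466.3, 369.0], [32.6, 15.2], 36.3, 107.6, (np.float64(170.0), np.float64(250.0)), 65)]
side [([475.8, 372.0], [51.9, 17.5], 37.4, 108.0, (np.float64(278.5), np.float64(148.5)), 46)]
```

drive_tool(slide=[[0, 0.1, -2.5], [0, 0, -2], [0, 0, -0.4], [0, 0, 0], [0, 0, 0], [0, 0, 0], [0, 0, 0], [0, 0, 0]], rotation=[[0, 0, 0], [0, 0, 0], [0, 0, 0], [0, 0, 0], [0, 0, 0], [0, 0, 0], [0, 0, 0], [0, 0, 0]], jaw=[0.5, 0.5, 0.5, 0.5, 0.8, 0.95, 0.95, 0.95])

```text
clock: 41.7
tool_pos: [475.3, 373.5, 98.9]
orientation: [-0.868, 3.016, 0.001]
force: [-0.1, -1.9, 4.7]
width: 12.9
```

```bash
python3 -c "
from h import *;st()"
```

```text
t 41.7 tcp [475.3 373.5  98.9] jawyaw 122.1 tilt [0.003 0.001] F [-0.1 -1.9  4.7] M [-0.35  0.03  0.02] w 12.9 q [-0.65  0.53 -0.06  1.55  0.04  1.06  1.41]
```

drive_tool(slide=[[0, 0, 0], [0, 0, 0], [0, 0, 0], [0, 0, 0], [0, 0, 0], [0, 0, 0], [0, 0, 0], [0, 0, 0]], rotation=[[0, 0, -6], [0, 0, -8], [0, 0, -8], [0, 0, -8], [0, 0, -8], [0, 0, -8], [0, 0, -8], [0, 0, -8]], jaw=[0.95, 0.95, 0.95, 0.95, 0.95, 0.95, 0.95, 0.95])

```text
clock: 42.5
tool_pos: [475.4, 373.1, 98.9]
orientation: [0.818, 3.031, 0.002]
force: [0.4, -3.0, 5.9]
width: 12.9
```

```bash
python3 -c "
from h import *;st()"
```

```text
t 42.5 tcp [475.4 373.1  98.9] jawyaw 59.8 tilt [0.003 0.001] F [ 0.4 -3.   5.9] M [-0.47 -0.08  0.07] w 12.9 q [-0.82  0.53  0.18  1.56 -0.11  1.06  0.43]
```

drive_tool(slide=[[0, 0, 0], [0, 0, 0], [0, 0, 0], [0, 0, 0], [0, 0, 0], [0, 0, 0], [0, 0, 0], [0, 0, 0]], rotation=[[0, 0, -8], [0, 0, -8], [0, 0, -8], [0, 0, -8], [0, 0, -8], [0, 0, -8], [0, 0, -8], [0, 0, 0]], jaw=[0.95, 0.95, 0.95, 0.95, 0.95, 0.95, 0.95, 0.95])

```text
clock: 43.3
tool_pos: [475.2, 373.3, 99.5]
orientation: [2.017, 2.373, -0.009]
force: [5.1, -15.2, 9.2]
width: 13.6
```

```bash
python3 -c "
from h import *;st()"
```

```text
t 43.3 tcp [475.2 373.3  99.5] jawyaw 9.3 tilt [ 0.017 -0.022] F [  5.1 -15.2   9.2] M [-3.44 -1.51 20.36] w 13.6 q [-0.98  0.55  0.4   1.56 -0.2   1.07 -0.38]
```

drive_tool(slide=[[0, 0, 0], [0, 0, 0], [0, 0, 0], [0, 0, 0]], rotation=[[0, 0, 4], [0, 0, 0], [0, 0, 0], [0, 0, 0]], jaw=[0.95, 0.95, 0.95, 0.95])

```text
clock: 43.7
tool_pos: [475.2, 373.3, 99.4]
orientation: [1.948, 2.435, -0.008]
force: [4.0, -12.6, 9.2]
width: 14.0
```

```bash
python3 -c "
from h import *;st()"
```

```text
t 43.7 tcp [475.2 373.3  99.4] jawyaw 12.7 tilt [ 0.015 -0.019] F [  4.  -12.6   9.2] M [-3.   -1.42 17.73] w 14.0 q [-0.97  0.55  0.38  1.56 -0.2   1.07 -0.32]
```

drive_tool(slide=[[0, 0, 0], [0, 0, 0], [0, 0, 0], [0, 0, 2.5], [0, 0, 3.5], [2, -4, 0], [2, -4, 0], [2, -4, 0]], rotation=[[0, 0, 0], [0, 0, 0], [0, 0, 0], [0, 0, 0], [0, 0, 0], [0, 0, 0], [0, 0, 0], [0, 0, 0]], jaw=[0.5, 0.5, 0.5, 0.5, 0.5, 0.5, 0.5, 0.5])

```text
clock: 44.5
tool_pos: [535.3, 251.4, 157.3]
orientation: [2.062, 2.37, 0.002]
force: [0.9, 0.1, 0.1]
width: 42.6
```

```bash
python3 - <<'E'
from h import *
st()
for n in("top","side"):
  s=snap(n);W=cloud(s);z=W[...,2]
  print(n,box(W,(np.hypot(W[...,0]-473,W[...,1]-373)<45)&(z>98)&(z<113)))
  if n=="top": save(s,"top9.png",(120,200,220,280),7)
E
```

```text
t 44.5 tcp [535.3 251.4 157.3] jawyaw 8.0 tilt [0.001 0.001] F [0.9 0.1 0.1] M [-0.01 -0.03  0.03] w 42.6 q [-0.78  0.47  0.44  1.54 -0.21  1.18 -0.16]
top []
side [([476.1, 376.3], [54.1, 29.5], -38.6, 106.0, (np.float64(278.5), np.float64(148.0)), 40)]
```

View pics/top9.png

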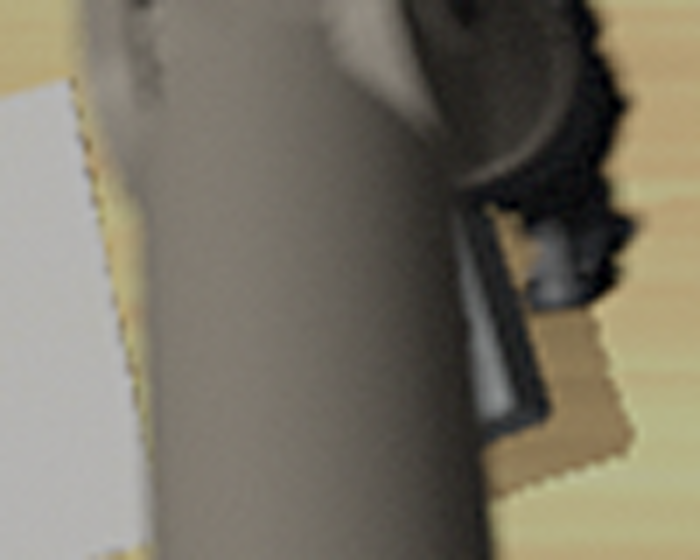

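The arm hides the dial from above (only a box edge at (510,330) shows), so move away and look again.

drive_tool(slide=[[0, -2, 4], [0, -4, 2], [0, -4, 0], [0, -4, 0], [0, -4, 0], [0, -4, 0], [0, 0, 0]], rotation=[[0, 0, 0], [0, 0, 0], [0, 0, 0], [0, 0, 0], [0, 0, 0], [0, 0, 0], [0, 0, 0]], jaw=[0.5, 0.5, 0.5, 0.5, 0.5, 0.5, 0.5])

```text
clock: 45.3
tool_pos: [533.9, 23.5, 217.7]
orientation: [2.076, 2.353, -0.004]
force: [0.5, 0.1, -1.1]
width: 42.7
```

```bash
python3 - <<'E'
from h import *
st()
for n in("top","side"):
  s=snap(n);W=cloud(s);z=W[...,2]
  print(n,box(W,(np.hypot(W[...,0]-473,W[...,1]-373)<45)&(z>98)&(z<113)))
  if n=="top": save(s,"top10.png",(130,210,210,280),8)
E
```

```text
t 45.3 tcp [533.9  23.5 217.7] jawyaw 7.2 tilt [ 0.001 -0.005] F [ 0.5  0.1 -1.1] M [-0.06  0.02 -0.02] w 42.7 q [-0.5   0.32  0.55  1.61 -0.17  1.26  0.2 ]
top [([473.0, 373.0], [49.5, 14.3], -38.5, 107.4, (np.float64(168.5), np.float64(247.0)), 100)]
side [([469.3, 374.3], [34.2, 15.4], -43.0, 106.1, (np.float64(276.5), np.float64(148.0)), 24)]
```

View pics/top10.png

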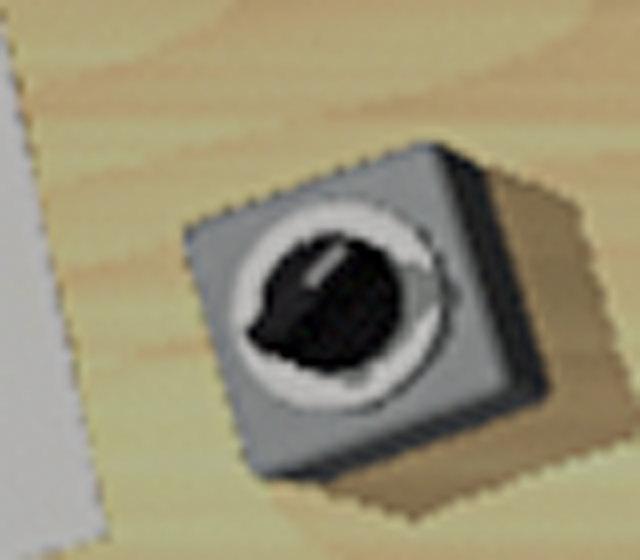

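The dial bar is now at yaw -38.5° (mark at crop pixel (325,260)). With the box at yaw 21.4°, dial zero along the box axis minus 240.6° gives -39.2°. That agrees with the sharp moment felt at the end stop, so the dial must have started at about 0.9 rad. Moving clear for a final check.

drive_tool(slide=[[-1, 4, 1], [-2, 4, 1], [-2, 4, 1], [-2, 4, 1], [-2, 4, 1], [-2, 4, 0], [-2, 4, 0], [0, 0, 0]], rotation=[[0, 0, 5], [0, 0, 5], [0, 0, 5], [0, 0, 5], [0, 0, 5], [0, 0, 0], [0, 0, 0], [0, 0, 0]], jaw=[0.3, 0.3, 0.3, 0.3, 0.3, 0.3, 0.3, 0.3])

```text
clock: 46.2
tool_pos: [397.5, 323.3, 266.5]
orientation: [-1.47, -2.769, -0.004]
force: [-0.8, 0.6, -0.8]
width: 59.3
```

```bash
python3 - <<'E'
from h import *
st(); s=snap("top"); W=cloud(s); bed(s,W); z=W[...,2]
xb=np.array([.9895,-.1444]);F=np.array([665.2,24.3]);a=(W[...,:2]-F)@xb;b=(W[...,:2]-F)@np.array([.1444,.9895])
for y in(76,2,-74):  # rail tops: end extents and height steps
    m=(abs(b-y)<12)&(a>-135)&(a<20); o=np.argsort(a[m]); A=a[m][o];Z=z[m][o]
    print(y,"lowest z between stop and fence:",np.round(Z[(A>-112)&(A<2)].min(),1))
R=(W[...,0]>700)&(W[...,1]<300)
print([o for o in box(W,R&(z>12)&(z<36)) if o[5]>200]); save(s,"topF.png",None,1.25)
E
```

```text
t 46.2 tcp [397.5 323.3 266.5] jawyaw 34.1 tilt [-0.005  0.005] F [-0.8  0.6 -0.8] M [ 0.01  0.03 -0.06] w 59.3 q [-0.95  0.22  0.29  1.58 -0.07  1.35 -0.05]
rail/fence bedframe ([-58.5, -0.0], [289.0, 159.3], -90.0, 75.5, (np.float64(295.0), np.float64(202.0)), 1781)
rail/fence bedframe ([-126.9, 123.5], [51.4, 34.4], -88.6, 78.0, (np.float64(245.5), np.float64(220.5)), 94)
rail/fence bedframe ([-115.1, -38.2], [19.9, 11.4], 30.9, 77.3, (np.float64(300.0), np.float64(225.5)), 14)
rail/fence bedframe ([-137.5, -11.4], [37.1, 21.2], 65.2, 78.1, (np.float64(291.5), np.float64(229.5)), 37)
rail/fence bedframe ([-126.2, -136.0], [33.5, 25.3], 1.6, 77.7, (np.float64(333.0), np.float64(233.5)), 56)
rail/fence bedframe ([-141.6, 28.5], [30.8, 3.9], 89.8, 76.4, (np.float64(276.5), np.float64(230.5)), 12)
rail/fence bedframe ([-138.1, -58.1], [24.9, 10.8], -89.4, 78.6, (np.float64(306.0), np.float64(233.5)), 17)
rail/fence bedframe ([-131.0, -117.8], [25.0, 21.0], -0.6, 78.5, (np.float64(326.5), np.float64(234.5)), 24)
rail/fence bedframe ([-138.1, -84.9], [32.4, 11.4], -85.9, 77.6, (np.float
[... 357 characters left out ...]
-126.5, -101.3], [90.2, 33.7], -89.9, 82.3, (np.float64(321.0), np.float64(232.5)), 144)
tab/knob bedframe ([-126.8, 70.0], [50.0, 14.2], -74.7, 123.7, (np.float64(261.5), np.float64(220.5)), 94)
tab/knob bedframe ([-126.2, -70.4], [41.4, 15.0], -89.3, 122.6, (np.float64(310.5), np.float64(228.5)), 79)
76 lowest z between stop and fence: 70.4
2 lowest z between stop and fence: 72.1
-74 lowest z between stop and fence: 69.2
[([805.3, 130.3], [220.1, 73.2], 86.2, 20.9, (np.float64(262.5), np.float64(146.5)), 1482), ([782.5, -186.1], [260.2, 86.6], -89.9, 22.7, (np.float64(362.5), np.float64(155.0)), 791), ([731.1, -413.6], [82.3, 38.4], 25.2, 26.0, (np.float64(435.5), np.float64(168.5)), 293)]
```

View pics/topF.png

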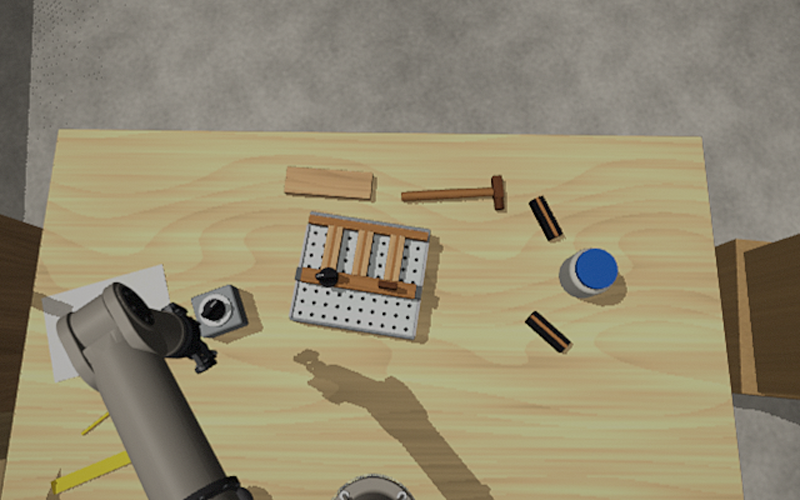

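The final top view shows the three rails between stop (360,283) and fence (368,226). The glue (595,272), mallet (455,193), offcut (330,183) and black pieces are where they began. Along each rail the surface never drops to bed height, so there is no gap.

```bash
python3 -c "
from h import *;print(env.sign_off())"
```

```text
the job is handed in; nothing more can be done
None
```

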